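# Load a scanner cell into the sprung desk charger

## Task

At the mail sorting table, take the loose rechargeable cell off its rest and load it into the empty bay of the desk charger: press its flat end against the coil spring contact, keep it pressed while you let the button end down behind the upright end contact, and leave it lying level and fully home between the two contacts. Feel your way gently: do not bottom out the spring hard or force the cell onto the contacts, do not drop the cell on the table, and leave everything else on the table where it is.

Things in the scene. Friction and masses are not known exactly. Their poses are not given: they have to be found in the camera images.
- cell: The loose cell: grey cylinder 18.5 mm in diameter, 65 mm long overall, about 47 g. Origin at its middle, on its axis, 32.5 mm from either end; its x axis runs along the cylinder from the flat end (-x) to the button end (+x). The button is 9 mm in diameter and sticks out 1.5 mm (part of the 65). It starts lying level on the rest, its axis 28 mm above the table.
- cell_button (a point): Tip of the cell's button end, on its axis, 32.5 mm along +x from the cell's origin.
- rest: Fixed black rest on which the cell starts: base plate 84 x 54 x 4 mm with a V-shaped holder 15 mm wide and 24 mm long along x, narrower than the cell, so that fingers can straddle both. Origin at the centre of its underside.
- charger: Desk charger, fixed: grey housing 150 (x) x 84 (y) x 22 mm high; origin at the centre of its underside, z up. On it a steel bracket carries the bay, which runs along x. The bracket is screwed down through slots: it sits anywhere from 10 mm to -x to 10 mm to +x of nominal and stays there. This shift is not measured: feel or see it. A hump 22 x 70 mm, top at z = 36 mm, stands at x = 60 mm.
- bay (a point): Nominal middle of the bay (bracket unshifted): charger frame x = 0, y = 0, z = 43 mm, at the height of the seated cell's axis. Below it a V 15 mm wide, 24 mm long (x -12 to +12 mm) carries the cell; beside the V the bracket's plate, 30 mm wide, is at z = 24 mm. The seated cell's origin is 2.5 mm to -x of the bay's true middle. Over 22 N between cell and charger, all contacts added up (some 13 N when seated), bends them.
- spring_face (a point): Nominal centre of the free spring contact's face (bracket unshifted), at x = -30, z = 44 mm in the charger frame: a steel disc 26 mm in diameter facing +x on a coil spring of 1.2 N/mm that bottoms out after 9.5 mm (11 N), in a black block (32 mm wide, x -58.5 to -42.5, top z = 59 mm). Free gap to the end contact 60 mm, so the seated 65 mm cell keeps the spring pressed by 5 mm.
- end_contact (a point): Nominal middle of the upright end contact's top edge, on its inner face (bracket unshifted), at x = +30, z = 44.5 mm in the charger frame: steel plate 22 mm wide, 4 mm thick. For a cell tilted about 20 degrees, button end up, flat end on the disc, to come down past it, the spring must be pressed 7 to 9 mm (8.5 to 11 N). Seated, the button bears on it.
- ink_stamp: Bystander: wooden-handled round hand stamp, 34 mm in diameter, 72 mm tall, origin at the centre of its underside.
- tape_roll: Bystander: roll of tape lying flat, 68 mm in diameter, 24 mm high, origin at the centre of its underside.
- stapler: Bystander: black stapler 130 mm long, 62 mm high, origin at the centre of its underside.
- card_bundle: Bystander: bundle of cards 85 x 125 x 34 mm, origin at the centre of its underside.
- small_parcel: Bystander: cardboard parcel 100 x 75 x 50 mm, origin at the centre of its underside.
- glue_jar: Bystander: white jar 56 mm in diameter, 65 mm high, origin at the centre of its underside.
Not all that is in view belongs to the job. Leave any orange look-alike of the charger alone.

How it is judged:
By the outcome, as a careful person would: the job done as asked, in the order asked, and still so for the second after the job is handed in, with the robot touching nothing.
It also fails if it takes over 58 s, if anything falls off the work surface, if the arm or the gripper's body presses on something with over 40 N, if the wrist force passes 120 N, or if a joint passes its speed limit or range.

## Robot

A 6-joint arm with a two-finger parallel gripper is mounted at the origin on the work surface. World frame = base frame: x ahead of the robot, y to its left, z up, the work surface at z = 0. Lengths are in m, angles in rad, forces in N, time in s.
With the tool pointing down it reaches from about 0.25 to 0.775 m from the base axis. Payload 4 kg.
Tool frame: the origin (TCP) lies on the centre line of the jaws, within the pads' length; the fingertips stand 19 mm ahead of it and the grasp point (between the pads) is the TCP; x points along the fingers, z is the direction in which the jaws open and shut, and the axes are right-handed (so a half turn about x gives the same grasp; the last joint's range is limited). The gripper opens to 94 mm and grips with 3 to 60 N. Pads are 16 mm wide; open, the fingers measure 119 mm over their backs; the gripper's body (75 mm by 177 mm) begins 78 mm behind the grasp point.
Start: joints at [-1.344, 0.087, 1.371, -0, 1.684, -0.103], TCP at [0.178, -0.52, 0.225] pointing down, gripper open.
Joint ranges: [-3.1, 3.1], [-0.76, 2.03], [0.27, 2.55], [-1.08, 4.22], [0.17, 2.65], [-2.57, 2.57]. Speed limits (rad/s): [2.79, 2.79, 3.14, 3.14, 3.14, 3.14].

## Interface

Orientations are given as [roll, pitch, yaw] about the fixed x, y, z axes, in that order (R = Rz(yaw) Ry(pitch) Rx(roll)).
In Python, from bench import robot, snapshot, camera_params gives the robot as it stands.
- The arm moves only by the tool step_arm, never from a script. Its argument "motion" is text: rows parted by semicolons, each of 7 numbers parted by spaces: the opening in per cent of the stroke, from 0 (shut) to 100 (fully open), then the shift along the tool's x, y, z in cm, then the turn, a rotation vector about the tool's x, y, z in rad. A call has 1 to 20 rows; each row shifts and turns the commanded pose from where the row before left it, along the tool's axes as they then stand; what a row does not reach is not made up. A row lasts 1/12 s, in which the tool goes at most 41.7 mm and 7.16 degrees, less where a joint would pass 70% of its speed; a pose out of reach is approached as far as the arm can. A call with a gripper value outside its range is refused whole. The fingers move at their own pace and stop on an object; the grip force is fixed at half the most. Time passes only in rows, so rows that do not move let the fingers close. It gives the time, the measured TCP pose, the force and the opening at its end, in the units of the state.
- robot.get_obs(): the state, without advancing time (a new reading comes with each control period).
- snapshot(name): name is "scene" or "top"; returns the picture (400x640x3 uint8, red, green, blue); there is no depth.
- camera_params(name): a dict with "fx", "fy", "cx", "cy" (pixels), "D" ([k1, k2, p1, p2, k3] as OpenCV has them; the pictures are not rectified), "R" (3x3) and "t" (3): a world point X has camera coordinates R X + t. Camera axes: x right, y down, z forward; pixel columns grow to the right and rows downward; lengths in m; the calibration is good to about 2 mm. A picture is of the moment at which its call begins. camera_params takes no time and is no camera call.
- robot.close_job(): hands the job in, once; it reports no verdict.
The state is a dict: "time": time; "joint_positions": joint angles; "qvel": joint speeds; "joint_torque": joint torques, N m; "tool_pos": TCP position; "ee_rot": TCP orientation; "wrist_force": force on the tool from outside, world axes, zero at the start; "wrist_torque": the same for the moment, N m; "width": finger opening in m.
Only numpy, scipy, OpenCV 4.12 (cv2) and the standard library are available. Lean on these libraries where they do the work, as an engineer would, in place of code of your own. Each camera call takes 0.05 s, during which the arm holds its last target.

## Working session

There is one attempt and no reset: what is moved stays moved. The work goes in short steps, Python scripts to look and compute and a tool call to move; the robot and the scene stay as the last step left them, time stands still between calls to the robot, and variables do not carry over. Pictures are saved under pics/ and viewed, and the job is handed in when it is done.

Besides the shell and the picture viewer there is one more tool, called after "Call:" as a command line: name --argument value ..., lists and objects as JSON in quotes. step_arm: Moves the arm, as the interface text tells. Its arguments: {"type":"object","properties":{"motion":{"type":"string"}},"required":["motion"]}

```bash
ls; mkdir -p pics; python3 - <<'E'
from bench import robot, snapshot, camera_params
import cv2
for n in("scene","top"):
    im=snapshot(n); cv2.imwrite(f"pics/{n}0.png",im[:,:,::-1]); p=camera_params(n); print(n,p)
print(robot.get_obs())
E
```

```text
pics
scene {'fx': 438.3790725935229, 'fy': 438.3790725935229, 'cx': 324.0957995536247, 'cy': 203.84279307597038, 'D': array([0.01950728, 0.        , 0.        , 0.        , 0.        ]), 'R': array([[-0.79998757,  0.59989217,  0.01221782],
       [ 0.32710212,  0.45309749, -0.82928093],
       [-0.50301501, -0.65941796, -0.55869836]]), 't': array([ 0.45419449, -0.15390536,  1.56214466])}
top {'fx': 499.03004898283217, 'fy': 499.03004898283217, 'cx': 314.4741156312548, 'cy': 196.66989203083665, 'D': array([-0.13361401,  0.        ,  0.        ,  0.        ,  0.        ]), 'R': array([[-0.00200127, -0.99996944,  0.00755731],
       [-0.99594959,  0.00131377, -0.08990379],
       [ 0.08989112, -0.00770662, -0.99592178]]), 't': array([-0.01704598,  0.55937727,  1.48174061])}
{'time': 0.1, 'joint_positions': array([-1.34408785e+00,  8.79034230e-02,  1.37207912e+00, -3.79822319e-06,
        1.68359269e+00, -1.03106404e-01]), 'qvel': array([-0.00092297, -0.00265185, -0.00288108,  0.00273262,  0.00064711,
        0.00103532]), 'joint_torque': array([ 3.00293927e-03, -3.41251409e+01, -3.03299618e+01,  7.20951869e-02,
        3.04609956e-02, -9.34536911e-05]), 'tool_pos': array([ 0.17801749, -0.51992166,  0.22342115]), 'ee_rot': array([3.0403903 , 1.56881375, 1.79940843]), 'wrist_force': array([ 0.42591502,  0.63033859, -0.34091243]), 'wrist_torque': array([ 0.04438459,  0.01230982, -0.02493736]), 'width': 0.09412911164823223}
```

View pics/scene0.png

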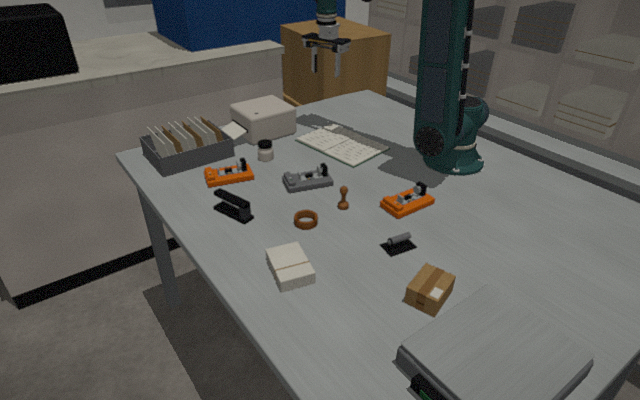

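View pics/top0.png

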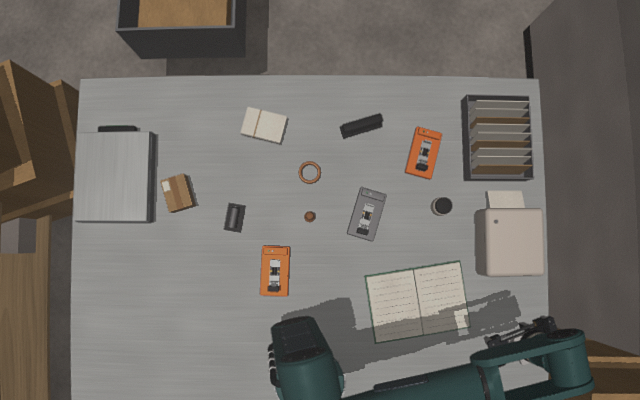

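Top view: rest with cell at about (235,217), grey charger at (367,214), orange decoys at (423,152) and (275,270). I'll zoom in next.

```bash
python3 - <<'E'
import cv2,numpy as np
t=cv2.imread("pics/top0.png");s=cv2.imread("pics/scene0.png")
def c(im,x,y,w,h,k): return cv2.resize(im[y:y+h,x:x+w],None,fx=k,fy=k,interpolation=cv2.INTER_CUBIC)
a=c(t,337,180,60,65,6);b=c(t,205,190,60,65,6)
cv2.imwrite("pics/ztop.png",np.hstack([a,b]))
a=c(s,275,150,70,50,8);b=c(s,365,222,70,50,5)
cv2.imwrite("pics/zsc1.png",a);cv2.imwrite("pics/zsc2.png",c(s,370,222,60,40,8))
E
```

```text
(no output)
```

View pics/ztop.png

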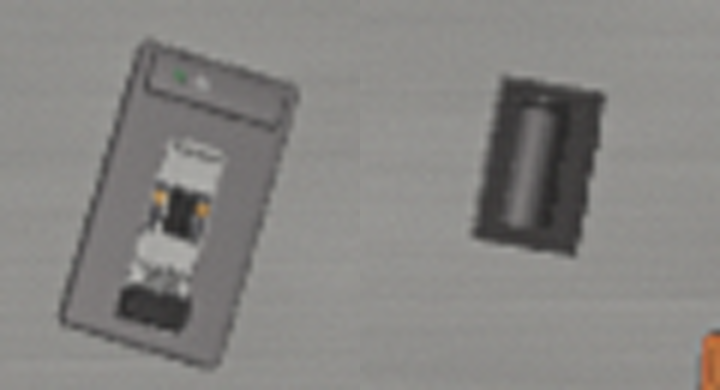

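View pics/zsc1.png

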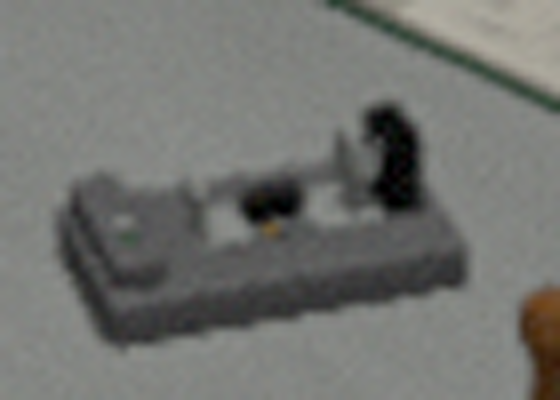

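View pics/zsc2.png

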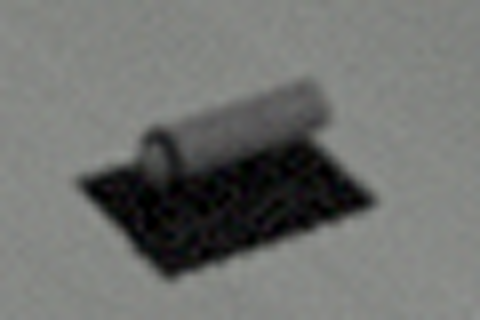

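```bash
python3 - <<'E'
import cv2,numpy as np
from bench import snapshot
t=[];s=[]
for i in range(6): t.append(snapshot("top").astype(float)); s.append(snapshot("scene").astype(float))
t=np.mean(t,0)[:,:,::-1];s=np.mean(s,0)[:,:,::-1]
np.save("t.npy",t);np.save("s.npy",s)
t=t.clip(0,255);s=s.clip(0,255)
def c(im,x,y,w,h,k,g=1.6): return cv2.resize((im[y:y+h,x:x+w]*g).clip(0,255).astype(np.uint8),None,fx=k,fy=k,interpolation=cv2.INTER_NEAREST)
cv2.imwrite("pics/z2.png",np.vstack([c(t,218,198,36,36,11)[:,:396],]))
cv2.imwrite("pics/z3.png",c(s,378,228,44,32,16))
E
```

```text
(no output)
```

View pics/z2.png

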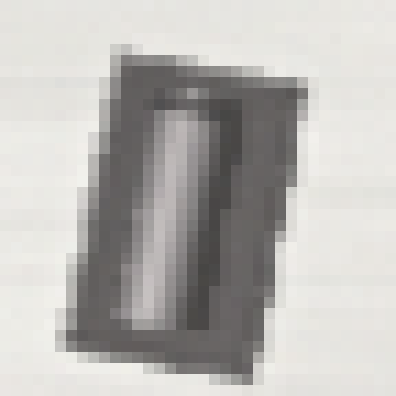

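View pics/z3.png

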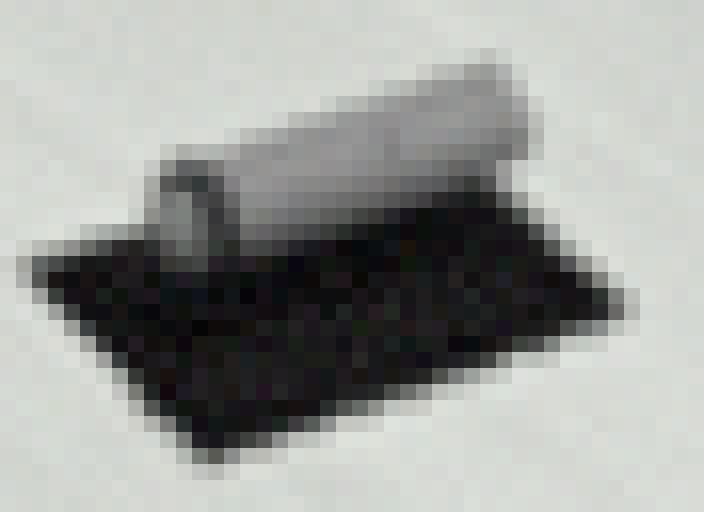

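Button end is at the +x side: in the top view the bright dot is at (235.5,206.5), with the body running down to row 228. Next I measure poses from masks.

```bash
cat > h.py <<'E'
import cv2,numpy as np
from bench import robot,snapshot,camera_params
def ray(n,px):
    p=camera_params(n);K=np.array([[p['fx'],0,p['cx']],[0,p['fy'],p['cy']],[0,0,1]])
    u=cv2.undistortPoints(np.array(px,float).reshape(-1,1,2),K,p['D']).reshape(-1,2)
    d=np.c_[u,np.ones(len(u))]@p['R']; return -p['R'].T@p['t'],d
def plane(n,px,z):
    C,d=ray(n,px); return C+d*((z-C[2])/d[:,2])[:,None]
def proj(n,X):
    p=camera_params(n);K=np.array([[p['fx'],0,p['cx']],[0,p['fy'],p['cy']],[0,0,1]])
    return cv2.projectPoints(np.array(X,float).reshape(-1,1,3),cv2.Rodrigues(p['R'])[0],p['t'],K,p['D'])[0].reshape(-1,2)
E
python3 - <<'E'
from h import *
t=np.load("t.npy").astype(np.float32);g=t.mean(2)
k=8
def up(x0,y0,w,h): return cv2.resize(g[y0:y0+h,x0:x0+w],None,fx=k,fy=k,interpolation=cv2.INTER_LINEAR)
def cont(x0,y0,w,h,th):
    u=up(x0,y0,w,h);m=(u<th).astype(np.uint8)
    c=max(cv2.findContours(m,cv2.RETR_EXTERNAL,cv2.CHAIN_APPROX_NONE)[0],key=cv2.contourArea)[:,0,:]
    return (c+0.5)/k-0.5+[x0,y0]
print("bg",np.median(g[190:240,200:400]), g[235,350:385].astype(int), g[217,222:250].astype(int))
for nm,b,z,th in(("charger",(335,176,64,70),.022,None),("rest",(212,192,46,50),.003,None)):
    x0,y0,w,h=b;bg=np.median(np.r_[g[y0,x0:x0+w],g[y0+h,x0:x0+w]])
    ins=100 if nm=="charger" else 62
    for th in((bg+ins)/2,(bg+ins)/2-6):
        c=cont(*b,th);P=plane("top",c,z)[:,:2]
        (cx,cy),(a,bb),an=cv2.minAreaRect((P*1000).astype(np.float32))
        print(nm,bg,th,"c",cx,cy,"size",a,bb,an)
E
```

```text
bg 142.5 [135 112  85  86  96 101 115 121 124 122 123 120 120 120 126 111  84 113
 119 117 116 116 115 112 102 120 143 142 142 142 141 142 142 142 143] [143 144 146 119  76  61  60  62  86  99 117 113  95  79  56  44  57  63
  63  62  57  65 137 147 144 145 144 144]
charger 140.8611 120.43055 c 507.78753662109375 -174.53636169433594 size 88.26571655273438 153.26126098632812 73.16133117675781
charger 140.8611 114.43055 c 507.7964782714844 -174.48004150390625 size 87.40550231933594 152.493896484375 73.12885284423828
rest 142.8889 102.44445 c 498.426025390625 226.8092498779297 size 55.84177780151367 85.66091918945312 80.087646484375
rest 142.8889 96.44445 c 498.35888671875 226.8258056640625 size 54.9659538269043 84.93765258789062 79.84642791748047
```

```bash
cat >> h.py <<'E'
k=8
def cont(g,b,th):
    x0,y0,w,h=b;u=cv2.resize(g[y0:y0+h,x0:x0+w],None,fx=k,fy=k,interpolation=cv2.INTER_LINEAR);m=(u<th).astype(np.uint8)
    c=max(cv2.findContours(m,cv2.RETR_EXTERNAL,cv2.CHAIN_APPROX_NONE)[0],key=cv2.contourArea)[:,0,:]
    return (c+0.5)/k-0.5+[x0,y0]
def box(c,yaw0,ctr,L,W,zt,n="top"):
    C,_=ray(n,[[0,0]]);ctr=np.array(ctr)
    a=np.array([np.cos(yaw0),np.sin(yaw0)]);b=np.array([-a[1],a[0]])
    out={};Cl=np.array([(C[:2]-ctr)@a,(C[:2]-ctr)@b])
    for nm,ax,sg,half,oh in(("+x",0,1,L/2,W/2),("-x",0,-1,L/2,W/2),("+y",1,1,W/2,L/2),("-y",1,-1,W/2,L/2)):
        near=sg*Cl[ax]>half
        P=plane(n,c,0. if near else zt)[:,:2]-ctr
        l=np.c_[P@a,P@b]
        m=(abs(l[:,ax]-sg*half)<.007)&(abs(l[:,1-ax])<oh*.75)
        f=np.polyfit(l[m,1-ax],l[m,ax],1);out[nm]=(round(f[1]*1000,2),round(np.arctan(f[0])*(-1 if ax==0 else 1),4),bool(near))
    return out
E
python3 - <<'E'
from h import *
t=np.load("t.npy").astype(np.float32);g=t.mean(2)
print(ray("top",[[0,0]])[0],ray("scene",[[0,0]])[0])
print(box(cont(g,(335,176,64,70),118),-.294,(.5078,-.1755),.15,.084,.022))
print(box(cont(g,(212,192,46,50),100),-.175,(.4984,.2268),.084,.054,.004))
E
```

```text
[ 0.42388213 -0.00636114  1.52611671] [1.19947492 0.82737266 0.73958762]
{'+x': (np.float64(75.28), np.float64(-0.001), False), '-x': (np.float64(-75.12), np.float64(-0.0098), True), '+y': (np.float64(42.48), np.float64(-0.0054), True), '-y': (np.float64(-41.99), np.float64(-0.0006), False)}
{'+x': (np.float64(41.86), np.float64(-0.0062), False), '-x': (np.float64(-41.78), np.float64(0.008), False), '+y': (np.float64(26.97), np.float64(0.0042), False), '-y': (np.float64(-26.23), np.float64(0.0082), True)}
```

```bash
python3 - <<'E'
from h import *
t=np.load("t.npy");s=np.load("s.npy")
def fr(c,yaw):return np.array(c),np.array([[np.cos(yaw),-np.sin(yaw)],[np.sin(yaw),np.cos(yaw)]])
c0,Rc=fr((.50795,-.1753),-.297); r0,Rr=fr((.4985,.22715),-.171)
def rect(im,n,c,R,z,x,y,ppm=4000):
    xs=np.arange(x[0],x[1],1/ppm);ys=np.arange(y[1],y[0],-1/ppm)
    X,Y=np.meshgrid(xs,ys);P=np.c_[X.ravel(),Y.ravel()]@R.T+c
    q=proj(n,np.c_[P,np.full(len(P),z)]).astype(np.float32).reshape(*X.shape,2)
    return cv2.remap(im.astype(np.float32),q[...,0],q[...,1],cv2.INTER_LINEAR)
def prof(im,n,c,R,z,x,yh):
    a=rect(im,n,c,R,z,x,(-yh,yh),1000).mean(2);return a.mean(0)
# block top z=59
pr=prof(t,"top",c0,Rc,.059,(-.08,.05),.010);print("charger z59 x from -80:",pr.astype(int).tolist())
pr=prof(t,"top",c0,Rc,.035,(-.05,.06),.006);print("charger z35 x from -50:",pr.astype(int).tolist())
pr=prof(t,"top",r0,Rr,.028,(-.045,.045),.003);print("cell x from -45:",pr.astype(int).tolist())
a=rect(t,"top",r0,Rr,.034,(-.02,.02),(-.03,.03),1000).mean(2).mean(1);print("cell lateral y from +30 down:",a.astype(int).tolist())
big=[rect(t,"top",c0,Rc,.043,(-.085,.085),(-.045,.045)),rect(s,"scene",c0,Rc,.043,(-.085,.085),(-.045,.045))]
cv2.imwrite("pics/rect.png",np.clip(np.vstack(big)*1.3,0,255).astype(np.uint8))
big=[rect(t,"top",r0,Rr,.028,(-.05,.05),(-.035,.035),6000),rect(s,"scene",r0,Rr,.028,(-.05,.05),(-.035,.035),6000)]
cv2.imwrite("pics/rect2.png",cv2.resize(np.clip(np.vstack(big)*1.6,0,255).astype(np.uint8),None,fx=.7,fy=.7))
E
```

```text
charger z59 x from -80: [138, 133, 123, 110, 99, 95, 100, 108, 115, 119, 121, 121, 120, 117, 109, 96, 79, 65, 58, 57, 57, 58, 58, 58, 58, 57, 56, 55, 55, 56, 59, 66, 76, 88, 101, 112, 117, 117, 117, 118, 116, 113, 113, 117, 125, 135, 146, 156, 163, 166, 166, 166, 166, 166, 166, 166, 166, 165, 160, 150, 133, 112, 92, 78, 69, 65, 63, 62, 63, 66, 70, 73, 74, 74, 73, 72, 72, 72, 71, 71, 69, 69, 74, 82, 96, 115, 136, 153, 162, 166, 166, 166, 165, 164, 164, 164, 164, 164, 162, 159, 152, 142, 130, 124, 127, 135, 143, 143, 138, 129, 121, 117, 115, 114, 114, 115, 115, 115, 116, 116, 115, 114, 112, 107, 100, 92, 86, 88, 96, 106]
charger z35 x from -50: [57, 60, 66, 75, 87, 99, 109, 114, 114, 113, 113, 111, 109, 108, 112, 119, 129, 139, 150, 159, 164, 166, 166, 166, 166, 166, 166, 167, 166, 165, 159, 147, 127, 104, 82, 66, 57, 52, 50, 51, 52, 54, 56, 58, 58, 57, 56, 54, 53, 52, 51, 51, 52, 55, 62, 73, 89, 111, 133, 150, 160, 165, 167, 166, 166, 165, 165, 165, 165, 164, 163, 160, 155, 145, 133, 125, 124, 130, 139, 145, 144, 137, 128, 120, 116, 115, 114, 115, 115, 115, 116, 116, 116, 116, 114, 112, 107, 101, 92, 87, 88, 96, 107, 115, 119, 120, 120, 120, 120, 121]
cell x from -45: [144, 141, 130, 108, 87, 71, 66, 61, 59, 61, 63, 67, 77, 88, 96, 102, 106, 109, 110, 111, 112, 112, 112, 112, 112, 112, 112, 111, 110, 110, 110, 110, 110, 110, 109, 109, 110, 110, 111, 111, 110, 111, 111, 111, 110, 110, 110, 109, 109, 109, 108, 108, 109, 109, 109, 110, 110, 110, 110, 110, 110, 109, 108, 108, 108, 108, 108, 108, 108, 107, 102, 96, 89, 79, 70, 63, 69, 76, 82, 77, 70, 63, 66, 71, 77, 91, 107, 124, 134, 139]
cell lateral y from +30 down: [145, 146, 146, 147, 145, 141, 133, 121, 107, 93, 80, 70, 63, 61, 60, 60, 60, 60, 61, 63, 67, 72, 79, 85, 92, 98, 105, 111, 114, 115, 114, 110, 105, 99, 93, 87, 82, 75, 68, 60, 54, 50, 47, 45, 46, 49, 53, 57, 60, 62, 63, 63, 63, 63, 62, 62, 61, 61, 62, 65]
```

View pics/rect.png

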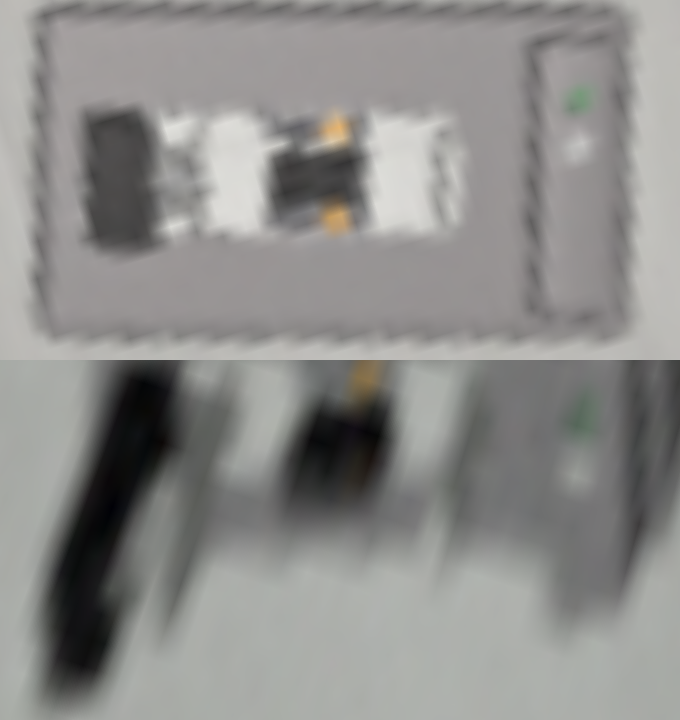

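View pics/rect2.png

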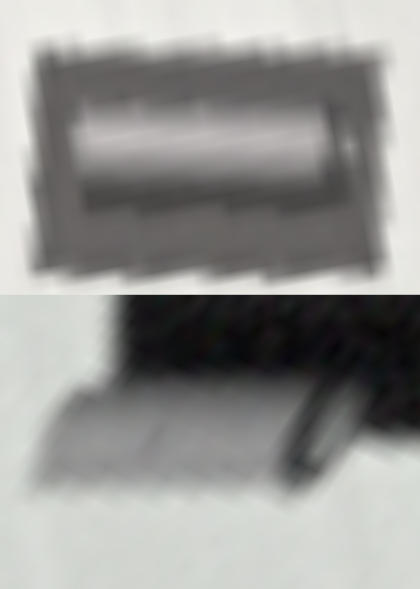

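```bash
cat >> h.py <<'E'
from scipy.spatial.transform import Rotation as Ro
def cur():
    o=robot.get_obs();return np.array(o['tool_pos']),Ro.from_euler('xyz',o['ee_rot']),o
def goal(p,yaw,tilt=0,flip=0):
    # tool x down, tool y along +/-cell axis, z jaws ; tilt>0 raises cell's +x end
    a=np.array([np.cos(yaw),np.sin(yaw),0]);d=np.array([0,0,-1.])
    y=a if not flip else -a
    M=np.c_[d,y,np.cross(d,y)]
    R=Ro.from_matrix(M)
    n=np.cross([0,0,1],a) # left axis; raising +x end = negative rotation about left
    return np.array(p),Ro.from_rotvec(-tilt*n)*R
def delta(g,c=None):
    p,R=c or cur()[:2]
    return np.round(R.inv().apply(g[0]-p)*100,3),np.round((R.inv()*g[1]).as_rotvec(),4)
E
python3 - <<'E'
from h import *
p,R,o=cur();print(o['time'],p,R.as_matrix().round(3))
for f in(0,1): print(f,delta(goal((.4985,.2271,.12),-.171,0,f)))
for f in(0,1): print("fromcell",f,delta(goal((.50795,-.1753,.12),-.297,0,f),goal((.4985,.2271,.12),-.171,0,f)))
E
```

```text
0.7 [ 0.17814922 -0.52038197  0.22454531] [[ 0.     0.946  0.324]
 [-0.     0.324 -0.946]
 [-1.     0.     0.   ]]
0 (array([ 10.446,  54.518, -60.345]), array([ 5.008e-01,  2.000e-04, -1.000e-04]))
1 (array([ 10.446,  54.518, -60.345]), array([-2.6408e+00,  1.0000e-04,  2.0000e-04]))
fromcell 0 (array([ 0.   ,  7.779, 39.492]), array([0.126, 0.   , 0.   ]))
fromcell 1 (array([  0.   ,  -7.779, -39.492]), array([0.126, 0.   , 0.   ]))
```

Call:
step_arm --motion "45 0.5 2.725 -3.015 0 0 0;45 0.5 2.725 -3.015 0 0 0;45 0.5 2.725 -3.015 0 0 0;45 0.5 2.725 -3.015 0 0 0;45 0.5 2.725 -3.015 0 0 0;45 0.5 2.725 -3.015 0 0 0;45 0.5 2.725 -3.015 0 0 0;45 0.5 2.725 -3.015 0 0 0;45 0.5 2.725 -3.015 0 0 0;45 0.5 2.725 -3.015 0 0 0;45 0.5 2.725 -3.015 0 0 0;45 0.5 2.725 -3.015 0 0 0;45 0.5 2.725 -3.015 0 0 0;45 0.5 2.725 -3.015 0 0 0;45 0.5 2.725 -3.015 0 0 0;45 0.5 2.725 -3.015 0 0 0;45 0.5 2.725 -3.015 0 0 0;45 0.5 2.725 -3.015 0 0 0;45 0.5 2.725 -3.015 0 0 0;45 0.5 2.725 -3.015 0 0 0"

```text
time: 2.37
tool_pos: [0.4989, 0.2289, 0.1243]
ee_rot: [0.944, 1.57, -0.296]
wrist_force: [0.4, -0.8, 0.2]
width: 0.0424
```

Call:
step_arm --motion "45 0.5 0 0 0.1 0 0;45 0.5 0 0 0.1 0 0;45 0.5 0 0 0.1 0 0;45 0.5 0 0 0.1 0 0;45 0.5 0 0 0.1 0 0;45 0 0 0 0 0 0;45 0 0 0 0 0 0"

```text
time: 2.95
tool_pos: [0.4983, 0.2265, 0.0992]
ee_rot: [-0.957, 1.57, -2.696]
wrist_force: [-0.1, -0.8, -0.0]
width: 0.0422
```

```bash
python3 - <<'E'
from h import *
p,R,o=cur();print(o['time'],p,o['joint_positions'].round(3),o['wrist_force'],o['width'])
print(delta(goal((.4985,.2271,.075),-.171)))
for n in("scene","top"): cv2.imwrite(f"pics/a_{n}.png",snapshot(n)[:,:,::-1])
a=cv2.imread("pics/a_top.png")[180:250,200:280];b=cv2.imread("pics/a_scene.png")[190:270,350:450]
cv2.imwrite("pics/a.png",np.hstack([cv2.resize(a,(400,350)),cv2.resize(b,(400,350))]))
E
```

```text
2.95 [0.49826214 0.22654964 0.0991708 ] [ 0.323  0.14   1.564 -0.     1.438  2.062] [-0.08993409 -0.81505548 -0.0469847 ] 0.042247510087600915
(array([ 2.417,  0.016, -0.059]), array([0.0033, 0.0005, 0.0006]))
```

View pics/a.png

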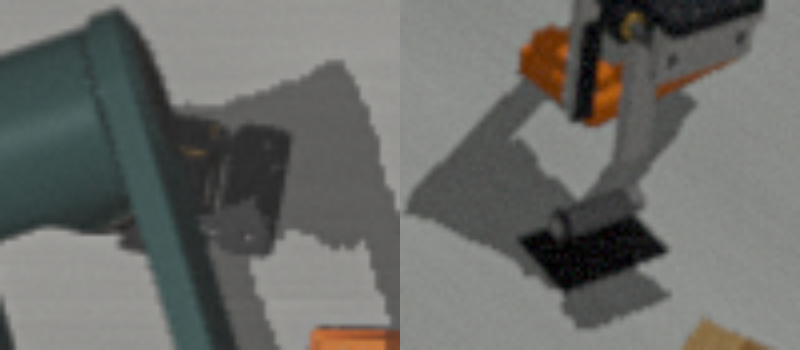

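Call:
step_arm --motion "45 1.5 0 -0.06 0.003 0 0;45 1.5 0 0 0 0 0;45 1.5 0 0 0 0 0;45 1.2 0 0 0 0 0;45 0.9 0 0 0 0 0;45 0 0 0 0 0 0;45 0 0 0 0 0 0"

```text
time: 3.63
tool_pos: [0.4985, 0.2271, 0.0333]
ee_rot: [-0.96, 1.57, -2.704]
wrist_force: [-0.0, 0.0, 0.1]
width: 0.0427
```

```bash
python3 - <<'E'
from h import *
p,R,o=cur();print(o['time'],p,o['joint_positions'].round(3),o['wrist_force'],o['width'])
im=snapshot("scene");cv2.imwrite(f"pics/b_scene.png",cv2.resize(im[200:270,355:445,::-1],(810//1,630//1)[:2] if 0 else (720,560),interpolation=cv2.INTER_CUBIC))
# project predicted fingertip inner points
Rm=R.as_matrix()
for s in(-1,1): print(s,proj("scene",[p+Rm@np.array([.019,0,s*o['width']/2])]),proj("scene",[p+Rm@np.array([.019,.008,s*o['width']/2])]))
E
```

```text
3.6333 [0.49848384 0.22714443 0.03329192] [ 0.324  0.199  1.636 -0.     1.307  2.068] [-0.01733427  0.03402671  0.09999526] 0.0426759767522761
-1 [[401.79477364 246.61599575]] [[399.2451397  247.48646624]]
1 [[392.43486276 237.40809892]] [[389.93039267 238.23123414]]
```

View pics/b_scene.png

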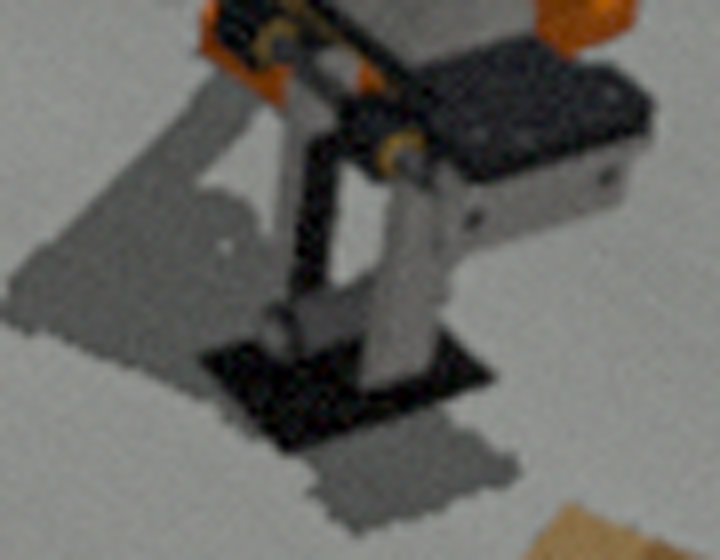

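The picture shows the fingers straddling the cell on both sides, with the near fingertip at about pixel (404,248). Now I close slowly, watching the lateral force.

Call:
step_arm --motion "24 0 0 0 0 0 0;24 0 0 0 0 0 0;24 0 0 0 0 0 0;24 0 0 0 0 0 0"

```text
time: 4.02
tool_pos: [0.499, 0.2273, 0.0341]
ee_rot: [1.995, 1.57, 0.251]
wrist_force: [-0.1, 0.5, 0.0]
width: 0.0233
```

Call:
step_arm --motion "21 0 0 0 0 0 0;21 0 0 0 0 0 0;21 0 0 0 0 0 0"

```text
time: 4.27
tool_pos: [0.499, 0.2281, 0.0341]
ee_rot: [2.672, 1.569, 0.928]
wrist_force: [0.8, 2.2, 1.2]
width: 0.0195
```

Call:
step_arm --motion "21 0 0 -0.05 0 0 0;21 0 0 0 0 0 0;21 0 0 0 0 0 0"

```text
time: 4.52
tool_pos: [0.499, 0.2282, 0.0339]
ee_rot: [2.464, 1.569, 0.721]
wrist_force: [0.4, 4.3, 2.4]
width: 0.0195
```

Call:
step_arm --motion "21 0 0 -0.05 0 0 0;21 0 0 0 0 0 0;21 0 0 0 0 0 0"

```text
time: 4.77
tool_pos: [0.499, 0.2283, 0.0336]
ee_rot: [1.919, 1.57, 0.175]
wrist_force: [0.8, 2.2, 2.2]
width: 0.0203
```

Call:
step_arm --motion "21 0 0 -0.05 0 0 0;21 0 0 0 0 0 0;21 0 0 0 0 0 0"

```text
time: 5.02
tool_pos: [0.4987, 0.2284, 0.0332]
ee_rot: [-0.249, 1.57, -1.993]
wrist_force: [1.7, 1.2, 0.6]
width: 0.0198
```

Call:
step_arm --motion "15 0 0 0 0 0 0;10 0 0 0 0 0 0;5 0 0 0 0 0 0;0 0 0 0 0 0 0;0 0 0 0 0 0 0"

```text
time: 5.43
tool_pos: [0.4988, 0.2288, 0.0334]
ee_rot: [3.065, 1.571, 1.321]
wrist_force: [-0.4, 3.3, 1.3]
width: 0.0175
```

Call:
step_arm --motion "0 -0.2 0 0 0 0 0;0 -0.5 0 0 0 0 0;0 -1 0 0 0 0 0;0 -1.5 0 0 0 0 0;0 -2 0 0 0 0 0;0 -2 0 0 0 0 0;0 0 0 0 0 0 0;0 0 0 0 0 0 0"

```text
time: 6.1
tool_pos: [0.4997, 0.2287, 0.1071]
ee_rot: [1.879, 1.568, 0.135]
wrist_force: [0.6, 0.6, 0.0]
width: 0.0176
```

```bash
python3 - <<'E'
from h import *
p,R,o=cur();print(o['time'],p,R.as_matrix().round(4),o['wrist_force'],o['wrist_torque'],o['width'])
for n in("scene","top"):
    im=snapshot(n);cv2.imwrite(f"pics/c_{n}.png",im[:,:,::-1])
im=cv2.imread("pics/c_scene.png")
cv2.imwrite(f"pics/c.png",cv2.resize(im[180:260,350:440],(720,640)[:2],interpolation=cv2.INTER_CUBIC)[:600])
print(delta(goal((.4985,.2271,.12),-.171)))
c=goal((.4985,.2271,.12),-.171)
E
```

```text
6.1 [0.49973659 0.2286618  0.10711599] [[ 3.300e-03  9.850e-01 -1.725e-01]
 [ 4.000e-04 -1.725e-01 -9.850e-01]
 [-1.000e+00  3.100e-03 -1.000e-03]] [0.55904841 0.5862479  0.03790586] [ 0.039397    0.04632338 -0.03294581] 0.01758390255331036
(array([-1.564,  0.059,  0.106]), array([-0.0023,  0.0013,  0.0017]))
```

View pics/c.png

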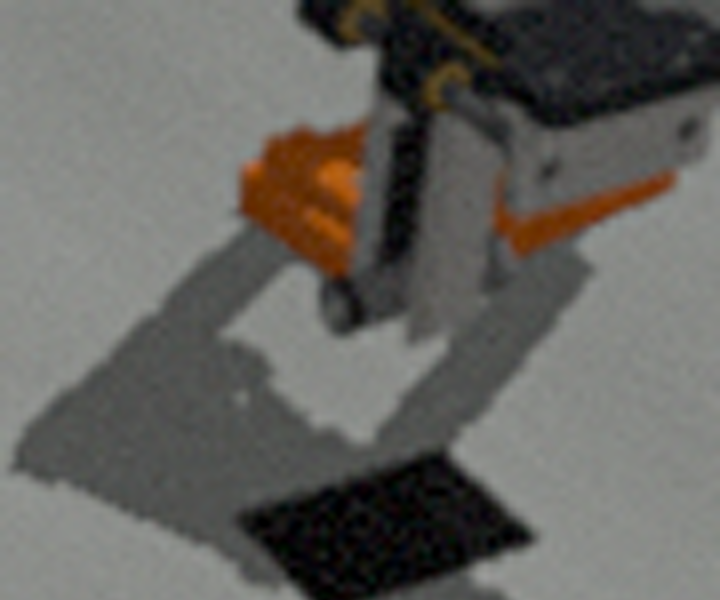

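```bash
python3 - <<'E'
from h import *
s=np.load("s.npy").astype(np.float32).mean(2)
R0=proj("scene",[(.4985,.22715,0)]);C0=proj("scene",[(.50795,-.1753,0)]);print(R0,C0)
# rest now, empty
m=cv2.imread("pics/c_scene.png").astype(np.float32).mean(2)
x,y=R0[0].astype(int)
b=(x-28,y-8,56,30)
print(m[y,x-28:x+28].astype(int).tolist())
try: print("rest",box(cont(m,(x-28,y-16,56,36),50),-.171,(.4985,.22715),.084,.054,.004,"scene"))
except Exception as e: print(e)
x,y=C0[0].astype(int)
for r in (y-4,y,y+4,y+8): print(r,s[r,x-34:x+38].astype(int).tolist())
for th in(100,108):
  try: print("charger",box(cont(s,(x-36,y-30,72,52),th),-.297,(.50795,-.1753),.15,.084,.022,"scene"))
  except Exception as e: print(e)
# cell button expected at given tcp
p=np.array([.4997,.2287,.1071]);a=np.array([.985,-.1725,0])
for o in(-.002,0,.002): print(o,proj("scene",[p+a*(.0325+o)-[0,0,.0054]]))
im=cv2.imread("pics/c_scene.png");cv2.imwrite("pics/c2.png",cv2.resize(im[205:230,380:412],None,fx=20,fy=20,interpolation=cv2.INTER_CUBIC))
E
```

```text
[[396.48042162 246.16944815]] [[306.42648263 183.13359842]]
[141, 136, 126, 112, 81, 81, 73, 81, 84, 80, 83, 79, 53, 18, 21, 20, 20, 18, 0, 10, 21, 17, 24, 10, 10, 9, 21, 23, 14, 5, 20, 2, 24, 4, 11, 3, 16, 11, 15, 20, 25, 22, 24, 28, 15, 4, 15, 27, 86, 121, 138, 140, 140, 138, 142, 134]
rest {'+x': (np.float64(37.96), np.float64(0.0095), True), '-x': (np.float64(-40.99), np.float64(0.0019), False), '+y': (np.float64(27.14), np.float64(0.0308), True), '-y': (np.float64(-23.46), np.float64(-0.0133), False)}
179 [133, 131, 130, 130, 128, 128, 129, 131, 133, 119, 76, 57, 74, 66, 52, 73, 91, 86, 80, 71, 77, 87, 87, 89, 91, 90, 87, 82, 87, 115, 132, 133, 132, 129, 108, 85, 87, 74, 72, 84, 86, 82, 87, 90, 86, 84, 89, 90, 87, 90, 90, 89, 91, 91, 92, 89, 91, 90, 90, 90, 103, 124, 131, 132, 131, 130, 130, 129, 129, 131, 130, 130]
183 [131, 132, 133, 133, 133, 131, 134, 132, 133, 134, 115, 69, 48, 52, 75, 72, 50, 64, 77, 76, 73, 70, 64, 71, 84, 90, 91, 89, 90, 88, 89, 89, 90, 92, 91, 91, 91, 91, 91, 93, 92, 95, 95, 93, 90, 85, 80, 78, 75, 75, 70, 66, 65, 60, 62, 58, 59, 62, 58, 56, 55, 99, 133
[... 575 characters left out ...]
133, 132, 133, 131, 131, 130, 131, 132, 131, 130, 132, 130, 131, 132, 128, 130, 131, 130, 131, 132, 132, 134, 133, 134, 113, 51, 50, 60, 62]
charger {'+x': (np.float64(73.41), np.float64(-0.0155), True), '-x': (np.float64(-75.85), np.float64(-0.134), False), '+y': (np.float64(40.45), np.float64(-0.0073), True), '-y': (np.float64(-38.31), np.float64(0.0087), False)}
charger {'+x': (np.float64(74.03), np.float64(-0.015), True), '-x': (np.float64(-76.79), np.float64(-0.1097), False), '+y': (np.float64(41.46), np.float64(-0.0084), True), '-y': (np.float64(-37.47), np.float64(-0.0044), False)}
-0.002 [[390.67167947 218.41903492]]
0 [[390.0008156  218.62536421]]
0.002 [[389.32902976 218.83198056]]
```

View pics/c2.png

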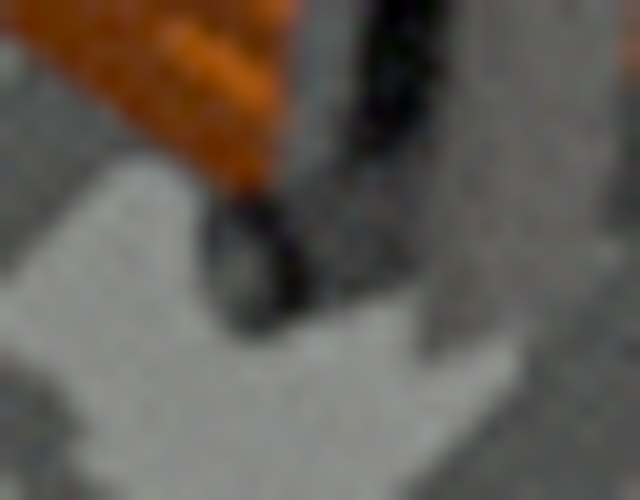

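```bash
cat >> h.py <<'E'
CH=np.array([.5074,-.1736]);YC=-.297
AX=.0345;UP=.00385
def pose(ex,ez,th,ey=0.):
    """TCP pose with cell's flat-end top edge at charger-local x=ex (mm), z=ez (mm), tilt th deg"""
    th=np.radians(th);a=np.array([np.cos(YC),np.sin(YC),0]);b=np.array([-a[1],a[0],0]);z=np.array([0,0,1.])
    a2=a*np.cos(th)+z*np.sin(th);u2=-a*np.sin(th)+z*np.cos(th)
    E=np.r_[CH,0]+a*ex/1000+b*ey/1000+z*ez/1000
    return goal(E+AX*a2-UP*u2,YC,th)
E
python3 - <<'E'
from h import *
g=pose(-26.8,80,0);print(g[0],delta(g)); h=pose(-26.8,62,20);print(h[0],delta(h,g)); print(delta(pose(-26.8,52.25,20),h))
E
```

```text
[ 0.51476288 -0.17585343  0.07615   ] (array([ 2.86 ,  8.618, 39.512]), array([0.1237, 0.0014, 0.0016]))
[ 0.5140325  -0.17562989  0.07018188] (array([ 0.597, -0.076,  0.   ]), array([-0.    , -0.    ,  0.3491]))
(array([ 0.916, -0.333, -0.   ]), array([0., 0., 0.]))
```

Call:
step_arm --motion "0 -0.7 0 0 0 0 0;0 -0.8 0.2 1 0 0 0;0 0 0.7 3.2 0 0 0;0 0 0.7 3.2 0 0 0;0 0 0.7 3.2 0 0 0;0 0 0.7 3.2 0 0 0;0 0 0.7 3.2 0 0 0;0 0 0.7 3.2 0 0 0;0 0 0.7 3.2 0 0 0;0 0 0.7 3.2 0 0 0;0 0 0.7 3.2 0 0 0;0 0 0.7 3.2 0 0 0;0 0 0.7 3.2 0 0 0;0 0 0.7 2.5 0 0 0;0 0 0.018 0.812 0 0 0;0 0 0 0 0.062 0 0;0 0 0 0 0.062 0 0;0 0 0 0 0 0 0;0 0 0 0 0 0 0"

```text
time: 7.78
tool_pos: [0.5153, -0.175, 0.1205]
ee_rot: [-1.847, 1.57, 2.57]
wrist_force: [-1.3, 0.4, -0.3]
width: 0.0177
```

```bash
python3 - <<'E'
from h import *
p,R,o=cur();print(o['time'],p,o['joint_positions'].round(3),o['wrist_force'],o['wrist_torque'],o['width'])
print(delta(pose(-26.8,90,20)));im=snapshot("scene");cv2.imwrite("pics/d_scene.png",im[:,:,::-1])
cv2.imwrite(f"pics/d.png",cv2.resize(im[130:210,260:350,::-1],(720,640)[:2],interpolation=cv2.INTER_CUBIC)[:600])
E
```

```text
7.7833 [ 0.51525471 -0.17503232  0.12047623] [-0.432  0.118  1.545  0.     1.479  1.434] [-1.27351145  0.41472851 -0.29017543] [0.0039049  0.01907506 0.02837359] 0.017688213718960993
(array([ 2.229, -0.098,  0.093]), array([ 0.0016, -0.0004,  0.3496]))
```

View pics/d.png

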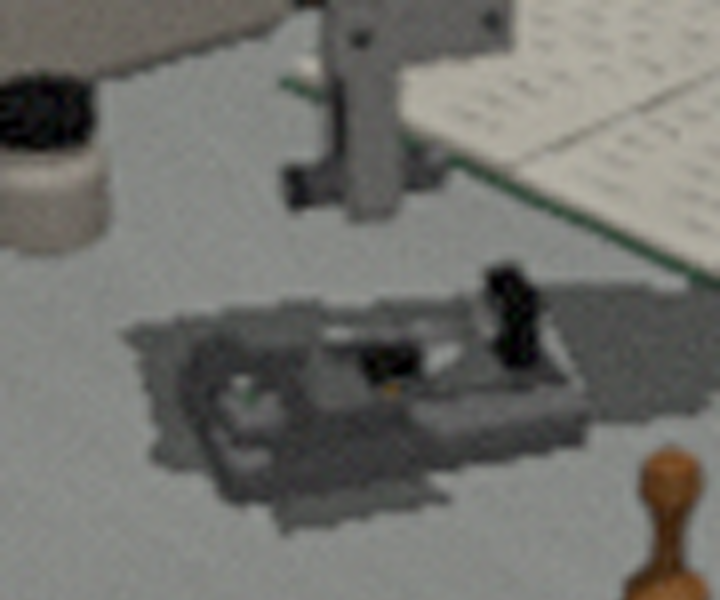

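Call:
step_arm --motion "0 0.6 -0.03 0.03 0 0 0;0 0.6 -0.03 0.03 0 0 0;0 0.6 -0.04 0.03 0 0 0;0 0.43 0 0 0 0 0;0 0 0 0 0.002 0 0.07;0 0 0 0 0 0 0.07;0 0 0 0 0 0 0.07;0 0 0 0 0 0 0.07;0 0 0 0 0 0 0.07;0 0 0 0 0 0 0;0 0 0 0 0 0 0"

```text
time: 8.75
tool_pos: [0.5132, -0.1754, 0.0973]
ee_rot: [1.571, 1.223, -0.299]
wrist_force: [-0.0, -0.6, -1.4]
width: 0.0177
```

```bash
python3 - <<'E'
from h import *
p,R,o=cur();print(o['time'],p,o['joint_positions'].round(3),o['wrist_force'],o['wrist_torque'],o['width'])
print(delta(pose(-26.8,62,20)),delta(pose(-26.8,52.25,20)));im=snapshot("scene");cv2.imwrite("pics/e_scene.png",im[:,:,::-1])
cv2.imwrite(f"pics/e.png",cv2.resize(im[130:210,260:350,::-1],(720,640)[:2],interpolation=cv2.INTER_CUBIC)[:600])
E
```

```text
8.75 [ 0.51323874 -0.17544969  0.09731644] [-0.47  -0.106  1.859  0.067  1.046  1.377] [-0.03366584 -0.62392408 -1.36516814] [0.06664496 0.21104823 0.01075281] 0.017675647039115013
(array([ 2.579, -0.848, -0.006]), array([-0.0022,  0.0006,  0.0016])) (array([ 3.496, -1.18 , -0.006]), array([-0.0022,  0.0006,  0.0016]))
```

View pics/e.png

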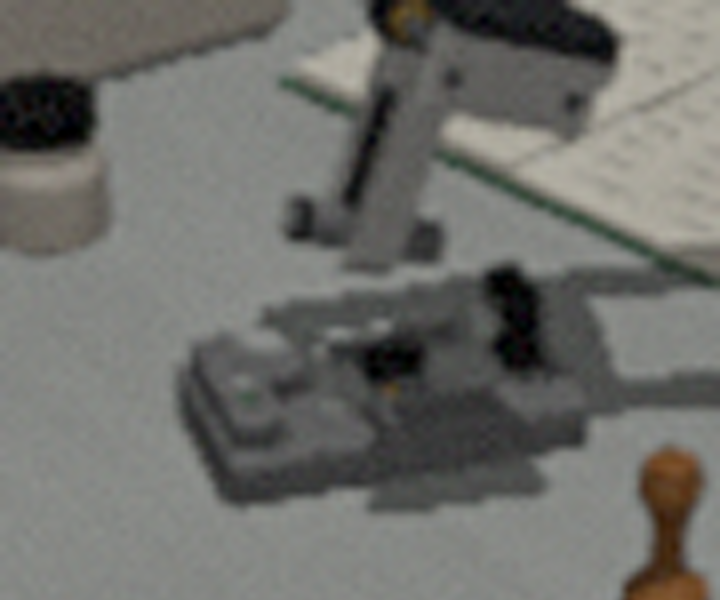

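Call:
step_arm --motion "0 0.6 -0.2 0 0 0 0;0 0.6 -0.2 0 0 0 0;0 0.6 -0.2 0 0 0 0;0 0.6 -0.2 0 0 0 0;0 0.6 -0.2 0 0 0 0;0 0.5 -0.18 0 0 0 0;0 0 0 0 0 0 0;0 0 0 0 0 0 0"

```text
time: 9.47
tool_pos: [0.515, -0.1761, 0.0605]
ee_rot: [1.571, 1.222, -0.299]
wrist_force: [-0.5, 0.8, -1.5]
width: 0.0175
```

```bash
python3 - <<'E'
from h import *
p,R,o=cur();print(o['time'],p,o['joint_positions'].round(3),o['wrist_force'],o['wrist_torque'],o['width'])
print(delta(pose(-26.8,52.25,20)),delta(pose(-34.8,52.25,20)));im=snapshot("scene");cv2.imwrite("pics/f_scene.png",im[:,:,::-1])
cv2.imwrite(f"pics/f.png",cv2.resize(im[140:200,270:350,::-1],(800,600)[:2],interpolation=cv2.INTER_CUBIC)[:600])
E
```

```text
9.4667 [ 0.51498405 -0.17605245  0.06049819] [-0.469 -0.064  1.9    0.071  0.962  1.37 ] [-0.52361577  0.78858595 -1.52038718] [0.088691   0.15498991 0.07170991] 0.017486888933604425
(array([-0.029, -0.099, -0.012]), array([-0.0022,  0.0005,  0.0003])) (array([-0.302, -0.851, -0.011]), array([-0.0022,  0.0005,  0.0003]))
```

View pics/f.png

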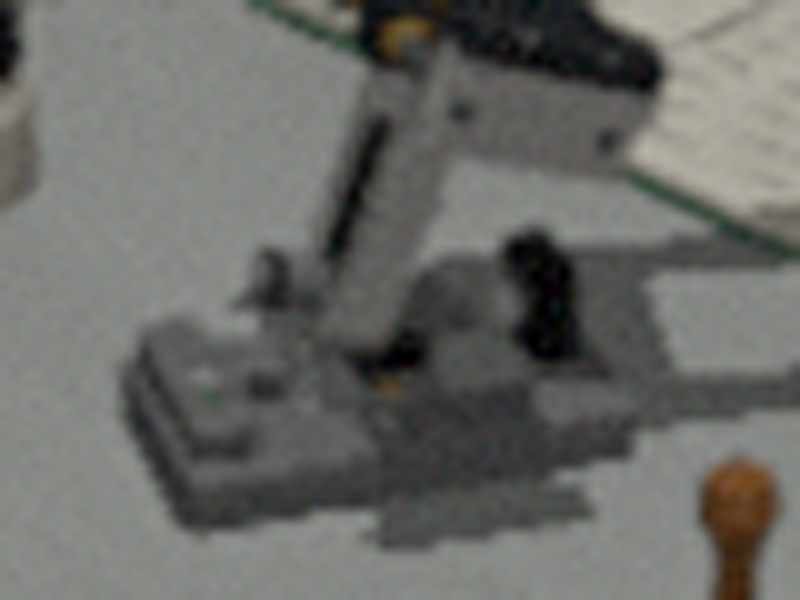

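Call:
step_arm --motion "0 -0.068 -0.188 0 0 0 0;0 -0.034 -0.094 0 0 0 0;0 -0.034 -0.094 0 0 0 0;0 0 0 0 0 0 0;0 0 0 0 0 0 0"

```text
time: 9.93
tool_pos: [0.5115, -0.1751, 0.0616]
ee_rot: [1.57, 1.22, -0.3]
wrist_force: [1.0, -0.2, -0.1]
width: 0.0176
```

Call:
step_arm --motion "0 -0.034 -0.094 0 0 0 0;0 -0.034 -0.094 0 0 0 0;0 0 0 0 0 0 0;0 0 0 0 0 0 0"

```text
time: 10.27
tool_pos: [0.5095, -0.1744, 0.0612]
ee_rot: [1.571, 1.221, -0.299]
wrist_force: [0.1, 1.0, -0.4]
width: 0.0181
```

Call:
step_arm --motion "0 -0.034 -0.094 0 0 0 0;0 -0.034 -0.094 0 0 0 0;0 0 0 0 0 0 0;0 0 0 0 0 0 0"

```text
time: 10.6
tool_pos: [0.5076, -0.1738, 0.0612]
ee_rot: [1.571, 1.221, -0.299]
wrist_force: [0.6, 0.4, -0.3]
width: 0.0179
```

Call:
step_arm --motion "0 -0.034 -0.094 0 0 0 0;0 -0.034 -0.094 0 0 0 0;0 0 0 0 0 0 0;0 0 0 0 0 0 0"

```text
time: 10.93
tool_pos: [0.5057, -0.1733, 0.0612]
ee_rot: [1.571, 1.221, -0.299]
wrist_force: [0.0, 0.7, -0.0]
width: 0.0174
```

Call:
step_arm --motion "0 -0.034 -0.094 0 0 0 0;0 -0.034 -0.094 0 0 0 0;0 0 0 0 0 0 0;0 0 0 0 0 0 0"

```text
time: 11.27
tool_pos: [0.504, -0.1728, 0.0614]
ee_rot: [1.571, 1.22, -0.299]
wrist_force: [-0.5, 0.2, -1.1]
width: 0.0178
```

```bash
python3 - <<'E'
from h import *
p,R,o=cur();print(o['time'],p,o['wrist_force'],o['wrist_torque'])
im=snapshot("scene");cv2.imwrite("pics/g_scene.png",im[:,:,::-1])
cv2.imwrite(f"pics/g.png",cv2.resize(im[140:200,270:350,::-1],(800,600)[:2],interpolation=cv2.INTER_CUBIC)[:600])
E
```

```text
11.2667 [ 0.50398719 -0.17275596  0.06138943] [-0.4542108   0.18095791 -1.12816316] [0.08405675 0.04458559 0.05274706]
```

View pics/g.png

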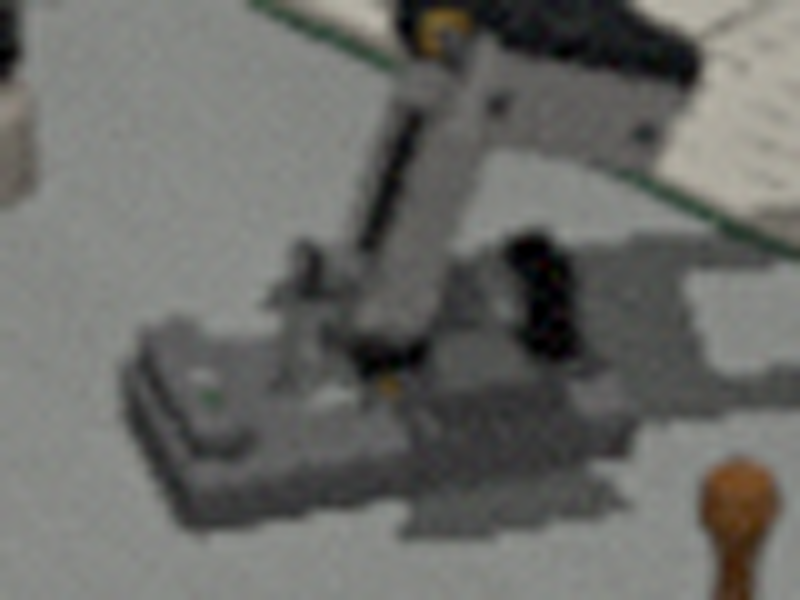

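Call:
step_arm --motion "0 -0.034 -0.094 0 0 0 0;0 0 0 0 0 0 0;0 -0.017 -0.047 0 0 0 0;0 0 0 0 0 0 0;0 0 0 0 0 0 0"

```text
time: 11.73
tool_pos: [0.5027, -0.1724, 0.0615]
ee_rot: [1.571, 1.22, -0.299]
wrist_force: [2.0, -1.1, -1.4]
width: 0.0178
```

Call:
step_arm --motion "0 -0.034 -0.094 0 0 0 0;0 0 0 0 0 0 0;0 0 0 0 0 0 0"

```text
time: 11.98
tool_pos: [0.5018, -0.1721, 0.0615]
ee_rot: [1.571, 1.22, -0.299]
wrist_force: [2.1, -1.1, -1.7]
width: 0.0179
```

Call:
step_arm --motion "0 -0.034 -0.094 0 0 0 0;0 0 0 0 0 0 0;0 0 0 0 0 0 0"

```text
time: 12.23
tool_pos: [0.5009, -0.1718, 0.0616]
ee_rot: [1.571, 1.22, -0.3]
wrist_force: [4.8, -0.9, -0.3]
width: 0.0177
```

Call:
step_arm --motion "0 -0.034 -0.094 0 0 0 0;0 0 0 0 0 0 0;0 0 0 0 0 0 0"

```text
time: 12.48
tool_pos: [0.5, -0.1715, 0.0616]
ee_rot: [1.57, 1.219, -0.3]
wrist_force: [4.1, -1.6, -1.3]
width: 0.0177
```

Call:
step_arm --motion "0 -0.034 -0.094 0 0 0 0;0 0 0 0 0 0 0;0 0 0 0 0 0 0"

```text
time: 12.73
tool_pos: [0.4993, -0.1713, 0.0618]
ee_rot: [1.571, 1.219, -0.3]
wrist_force: [6.1, -1.4, -1.9]
width: 0.0179
```

Call:
step_arm --motion "0 -0.034 -0.094 0 0 0 0;0 0 0 0 0 0 0;0 0 0 0 0 0 0"

```text
time: 12.98
tool_pos: [0.4986, -0.1711, 0.062]
ee_rot: [1.571, 1.218, -0.3]
wrist_force: [5.9, -2.3, -0.8]
width: 0.018
```

Call:
step_arm --motion "0 -0.034 -0.094 0 0 0 0;0 0 0 0 0 0 0;0 0 0 0 0 0 0"

```text
time: 13.23
tool_pos: [0.4979, -0.1709, 0.0621]
ee_rot: [1.571, 1.217, -0.3]
wrist_force: [7.3, -1.5, -2.4]
width: 0.0178
```

Call:
step_arm --motion "0 -0.034 -0.094 0 0 0 0;0 0 0 0 0 0 0;0 0 0 0 0 0 0"

```text
time: 13.48
tool_pos: [0.4972, -0.1707, 0.0622]
ee_rot: [1.571, 1.217, -0.3]
wrist_force: [8.2, -2.3, -2.4]
width: 0.0179
```

```bash
cat >> h.py <<'E'
def stat():
    p,R,o=cur();a=np.array([np.cos(YC),np.sin(YC),0]);b=np.array([-a[1],a[0],0])
    xax=R.as_matrix()[:,1];th=np.degrees(np.arcsin(xax[2]))
    u=np.cross(xax,b);u=u if u[2]>0 else -u
    E=p-AX*xax+UP*u;El=E-np.r_[CH,0]
    print("t",o['time'],"s",round(p@a,5),"z",round(p[2],5),"E local",(np.array([El@a,El@b,El[2]])*1000).round(2),"tilt",th.round(2),"F a,b,z",(o['wrist_force']@np.c_[a,b,[0,0,1]]).round(2),"T",o['wrist_torque'].round(3),"w",round(o['width'],4))
E
python3 - <<'E'
from h import *
stat()
im=snapshot("scene");cv2.imwrite("pics/i_scene.png",im[:,:,::-1])
cv2.imwrite(f"pics/i.png",cv2.resize(im[140:200,270:350,::-1],(800,600)[:2],interpolation=cv2.INTER_CUBIC)[:600])
stat()
E
```

```text
t 13.4833 s 0.52541 z 0.06221 E local [-44.28  -0.16  53.85] tilt 20.3 F a,b,z [ 8.46  0.22 -2.37] T [-0.226 -1.199 -0.01 ] w 0.0179
t 13.5333 s 0.52542 z 0.06224 E local [-44.26  -0.16  53.88] tilt 20.3 F a,b,z [ 7.53 -0.37 -3.2 ] T [-0.287 -1.162  0.007] w 0.0174
```

View pics/i.png

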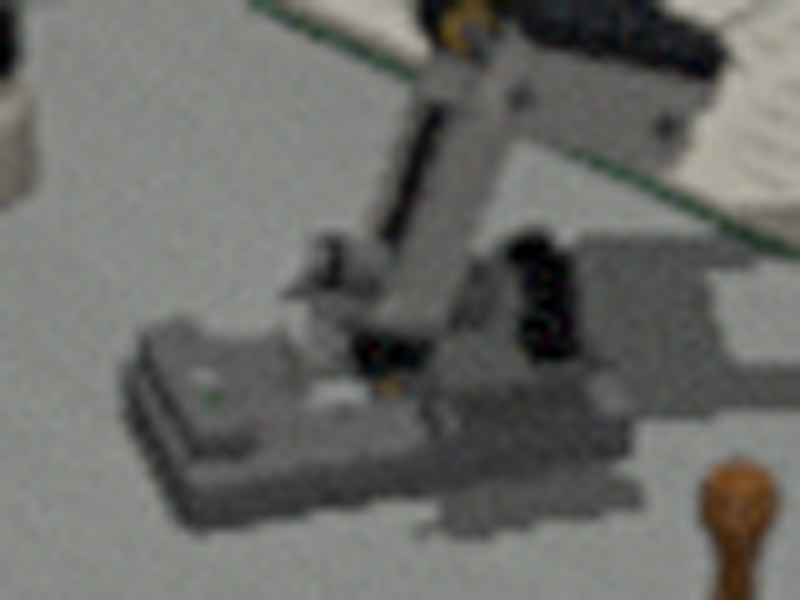

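```bash
sed -i 's/^AX=.*/AX=.0335;UP=.00385/' h.py; python3 - <<'E'
from h import *
Ps=[pose(-44.3,54,20),pose(-45.4,53.3,20)]+[pose(-45.4,53.3-.1*i,20-2*i) for i in range(1,11)]
for i,(A,B) in enumerate(zip(Ps,Ps[1:])): d,r=delta(B,A);print(i,d.round(3),r.round(4), B[0].round(4))
E
```

```text
0 [ 0.028 -0.127  0.   ] [0. 0. 0.] [ 0.4953 -0.1699  0.0611]
1 [ 0.126 -0.019 -0.   ] [-0.      0.     -0.0349] [ 0.4956 -0.17    0.0599]
2 [ 0.126 -0.019 -0.   ] [ 0.      0.     -0.0349] [ 0.4958 -0.17    0.0586]
3 [ 0.126 -0.018 -0.   ] [ 0.      0.     -0.0349] [ 0.496  -0.1701  0.0574]
4 [ 0.126 -0.018  0.   ] [-0.     -0.     -0.0349] [ 0.4961 -0.1701  0.0561]
5 [ 0.126 -0.018 -0.   ] [ 0.      0.     -0.0349] [ 0.4962 -0.1702  0.0548]
6 [ 0.127 -0.017  0.   ] [-0.     -0.     -0.0349] [ 0.4962 -0.1702  0.0535]
7 [ 0.127 -0.017 -0.   ] [ 0.      0.     -0.0349] [ 0.4962 -0.1702  0.0523]
8 [ 0.127 -0.017  0.   ] [ 0.     -0.     -0.0349] [ 0.4962 -0.1702  0.051 ]
9 [ 0.127 -0.016  0.   ] [-0.      0.     -0.0349] [ 0.4961 -0.1702  0.0497]
10 [ 0.127 -0.016 -0.   ] [ 0.     -0.     -0.0349] [ 0.496  -0.1701  0.0484]
```

Call:
step_arm --motion "0 0.028 -0.127 0 0 0 0;0 0 0 0 0 0 0;0 0 0 0 0 0 0"

```text
time: 13.78
tool_pos: [0.4967, -0.1706, 0.0621]
ee_rot: [1.57, 1.215, -0.3]
wrist_force: [8.7, -1.8, -2.3]
width: 0.0176
```

```bash
python3 -c "
from h import *
stat();snapshot('scene');stat();snapshot('scene');stat()"
```

```text
t 13.7833 s 0.5249 z 0.06211 E local [-43.83  -0.2   54.04] tilt 20.39 F a,b,z [ 8.8   0.84 -2.28] T [-2.080e-01 -1.297e+00 -1.000e-03] w 0.0176
t 13.8333 s 0.52489 z 0.06207 E local [-43.84  -0.2   54.01] tilt 20.38 F a,b,z [ 9.48 -0.35 -0.61] T [-0.278 -1.323  0.025] w 0.0174
t 13.8833 s 0.5249 z 0.06207 E local [-43.83  -0.19  54.01] tilt 20.38 F a,b,z [ 9.06  0.18 -2.36] T [-0.275 -1.263 -0.007] w 0.0174
```

Call:
step_arm --motion "0 0.126 -0.05 0 0 0 -0.035;0 0.126 -0.04 0 0 0 -0.035;0 0.126 -0.03 0 0 0 -0.035;0 0 0 0 0 0 0;0 0 0 0 0 0 0"

```text
time: 14.3
tool_pos: [0.4975, -0.1709, 0.0582]
ee_rot: [1.57, 1.319, -0.3]
wrist_force: [7.7, -2.1, -0.4]
width: 0.0179
```

```bash
python3 -c "
from h import *
stat();snapshot('scene');stat();snapshot('scene');stat()"
```

```text
t 14.3 s 0.52574 z 0.05818 E local [-43.65  -0.24  53.57] tilt 14.4 F a,b,z [ 7.96  0.19 -0.42] T [-0.286 -1.418 -0.025] w 0.0179
t 14.35 s 0.52568 z 0.05821 E local [-43.72  -0.23  53.6 ] tilt 14.42 F a,b,z [ 8.64  0.66 -1.7 ] T [-0.316 -1.415 -0.015] w 0.0175
t 14.4 s 0.52564 z 0.05829 E local [-43.75  -0.25  53.67] tilt 14.43 F a,b,z [ 8.98  0.82 -0.71] T [-0.327 -1.34   0.019] w 0.0175
```

Call:
step_arm --motion "0 -0.025 -0.1 0 0 0 0;0 0 0 0 0 0 0;0 0 0 0 0 0 0"

```text
time: 14.65
tool_pos: [0.4966, -0.1706, 0.0585]
ee_rot: [1.57, 1.318, -0.301]
wrist_force: [9.5, -2.2, -1.4]
width: 0.0176
```

```bash
python3 -c "
from h import *
stat();snapshot('scene');stat();im=snapshot('scene');stat()
cv2.imwrite('pics/j.png',cv2.resize(im[140:200,270:350,::-1],(800,600),interpolation=cv2.INTER_CUBIC))"
```

```text
t 14.65 s 0.52481 z 0.05847 E local [-44.58  -0.24  53.82] tilt 14.49 F a,b,z [ 9.69  0.7  -1.39] T [-0.263 -1.54   0.007] w 0.0176
t 14.7 s 0.52484 z 0.05851 E local [-44.54  -0.23  53.85] tilt 14.5 F a,b,z [10.11  1.03 -1.48] T [-0.333 -1.53   0.012] w 0.0177
t 14.75 s 0.52481 z 0.05847 E local [-44.58  -0.24  53.82] tilt 14.49 F a,b,z [ 9.47  0.12 -1.15] T [-0.346 -1.542  0.026] w 0.0176
```

View pics/j.png

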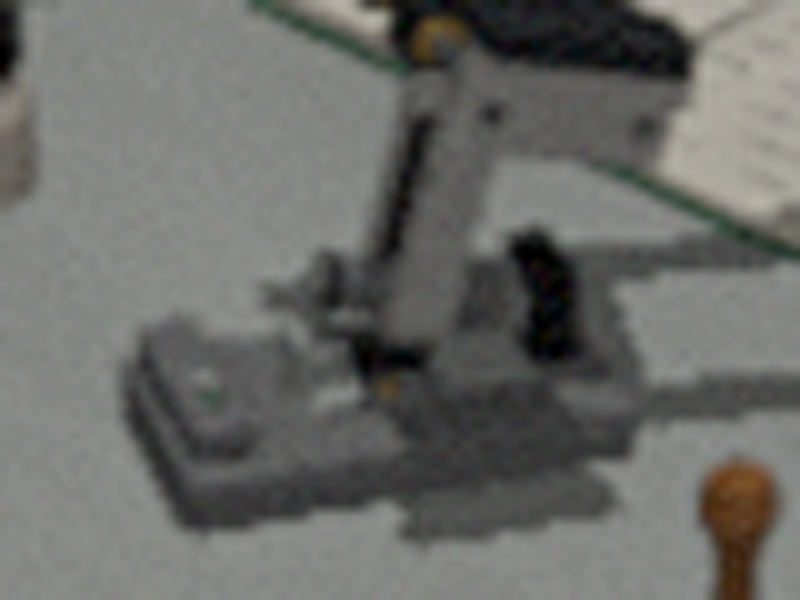

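Call:
step_arm --motion "0 0.135 -0.035 0 0 0 -0.035;0 0.135 -0.035 0 0 0 -0.035;0 0.135 -0.035 0 0 0 -0.035;0 0 0 0 0 0 0;0 0 0 0 0 0 0"

```text
time: 15.17
tool_pos: [0.4972, -0.1708, 0.0544]
ee_rot: [1.569, 1.422, -0.301]
wrist_force: [8.7, -3.0, -0.8]
width: 0.0176
```

```bash
python3 -c "
from h import *
stat();snapshot('scene');stat();im=snapshot('scene');stat()
cv2.imwrite('pics/k.png',cv2.resize(im[140:200,270:350,::-1],(800,600),interpolation=cv2.INTER_CUBIC))"
```

```text
t 15.1667 s 0.52544 z 0.05437 E local [-44.25  -0.23  53.22] tilt 8.51 F a,b,z [ 9.19 -0.29 -0.81] T [-0.387 -1.559  0.004] w 0.0176
t 15.2167 s 0.52535 z 0.0544 E local [-44.34  -0.23  53.24] tilt 8.52 F a,b,z [ 9.99  0.57 -0.7 ] T [-0.377 -1.63   0.04 ] w 0.0175
t 15.2667 s 0.5253 z 0.05442 E local [-44.39  -0.25  53.25] tilt 8.53 F a,b,z [9.65 1.09 0.18] T [-0.426 -1.604  0.02 ] w 0.0177
```

View pics/k.png

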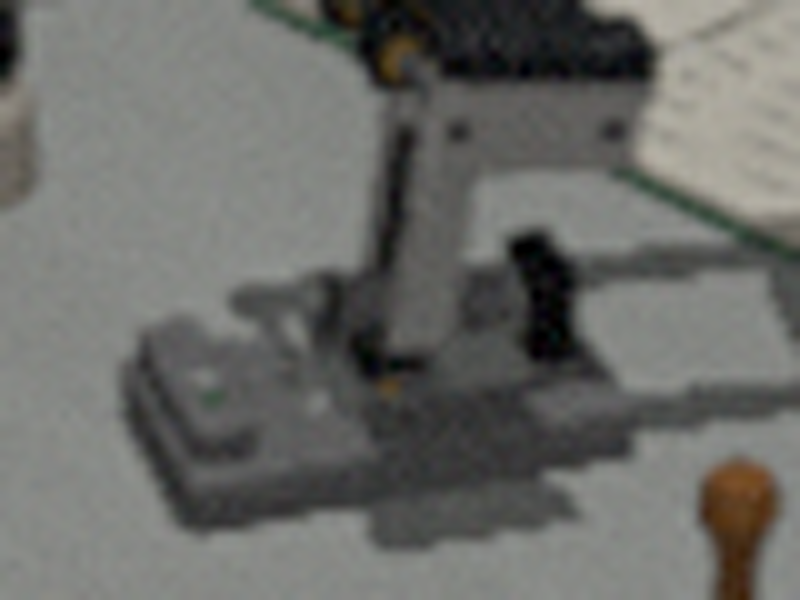

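Call:
step_arm --motion "0 0.135 -0.035 0 0 0 -0.035;0 0.068 -0.018 0 0 0 -0.018;0 0 0 0 0 0 0;0 0 0 0 0 0 0"

```text
time: 15.6
tool_pos: [0.4971, -0.1707, 0.0524]
ee_rot: [1.568, 1.474, -0.302]
wrist_force: [9.8, -2.7, -0.2]
width: 0.0172
```

```bash
python3 -c "
from h import *
stat();snapshot('scene');stat();im=snapshot('scene');stat()"
```

```text
t 15.6 s 0.52532 z 0.05238 E local [-44.39  -0.2   52.99] tilt 5.52 F a,b,z [10.17  0.25 -0.2 ] T [-0.349 -1.627 -0.027] w 0.0172
t 15.65 s 0.52531 z 0.05244 E local [-44.4   -0.23  53.04] tilt 5.53 F a,b,z [9.82 0.71 0.2 ] T [-0.382 -1.694 -0.007] w 0.0174
t 15.7 s 0.52526 z 0.05247 E local [-44.44  -0.22  53.06] tilt 5.54 F a,b,z [ 8.63  1.   -0.71] T [-0.352 -1.629 -0.054] w 0.0176
```

Call:
step_arm --motion "0 0.07 -0.018 0 0 0 -0.018;0 0.07 -0.018 0 0 0 -0.018;0 0.07 -0.018 0 0 0 -0.018;0 0 0 0 0 0 0;0 0 0 0 0 0 0"

```text
time: 16.12
tool_pos: [0.4971, -0.1707, 0.0504]
ee_rot: [1.563, 1.528, -0.307]
wrist_force: [10.0, -1.6, 1.1]
width: 0.0177
```

```bash
python3 -c "
from h import *
stat();snapshot('scene');stat();im=snapshot('scene');stat()
cv2.imwrite('pics/l.png',cv2.resize(im[140:200,270:350,::-1],(800,600),interpolation=cv2.INTER_CUBIC))"
```

```text
t 16.1167 s 0.52528 z 0.05044 E local [-44.35  -0.22  52.84] tilt 2.48 F a,b,z [10.07  1.42  1.06] T [-0.361 -1.625 -0.01 ] w 0.0177
t 16.1667 s 0.52521 z 0.05045 E local [-44.41  -0.2   52.84] tilt 2.49 F a,b,z [9.97 0.95 1.19] T [-0.33  -1.681 -0.034] w 0.0177
t 16.2167 s 0.5252 z 0.0505 E local [-44.43  -0.21  52.89] tilt 2.49 F a,b,z [10.95  0.11  0.9 ] T [-0.391 -1.679 -0.004] w 0.0177
```

View pics/l.png

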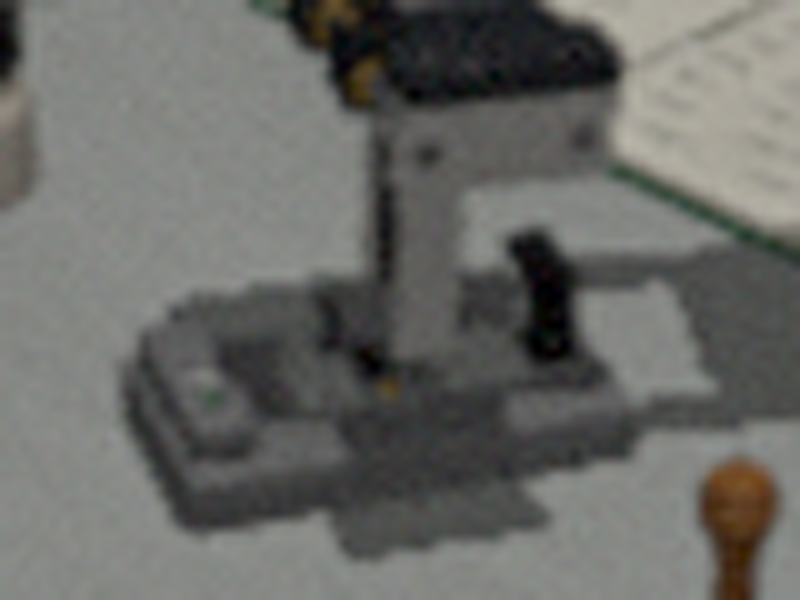

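Call:
step_arm --motion "0 0.07 -0.005 0 0 0 -0.018;0 0.07 -0.005 0 0 0 -0.018;0 0.03 0 0 0 0 -0.008;0 0 0 0 0 0 0;0 0 0 0 0 0 0"

```text
time: 16.63
tool_pos: [0.4974, -0.1708, 0.0493]
ee_rot: [0.959, 1.57, -0.911]
wrist_force: [9.3, -2.3, 3.3]
width: 0.018
```

```bash
python3 -c "
from h import *
stat();snapshot('scene');stat();im=snapshot('scene');stat()
cv2.imwrite('pics/m.png',cv2.resize(im[140:200,270:350,::-1],(800,600),interpolation=cv2.INTER_CUBIC))"
```

```text
t 16.6333 s 0.52562 z 0.04926 E local [-43.87  -0.22  53.09] tilt 0.03 F a,b,z [9.57 0.57 3.26] T [-0.317 -1.735 -0.05 ] w 0.018
t 16.6833 s 0.52563 z 0.04931 E local [-43.87  -0.19  53.14] tilt 0.04 F a,b,z [9.79 1.39 2.97] T [-0.295 -1.728 -0.006] w 0.0178
t 16.7333 s 0.52561 z 0.04932 E local [-43.89  -0.21  53.14] tilt 0.05 F a,b,z [8.89 0.8  2.53] T [-0.351 -1.727  0.012] w 0.0175
```

View pics/m.png

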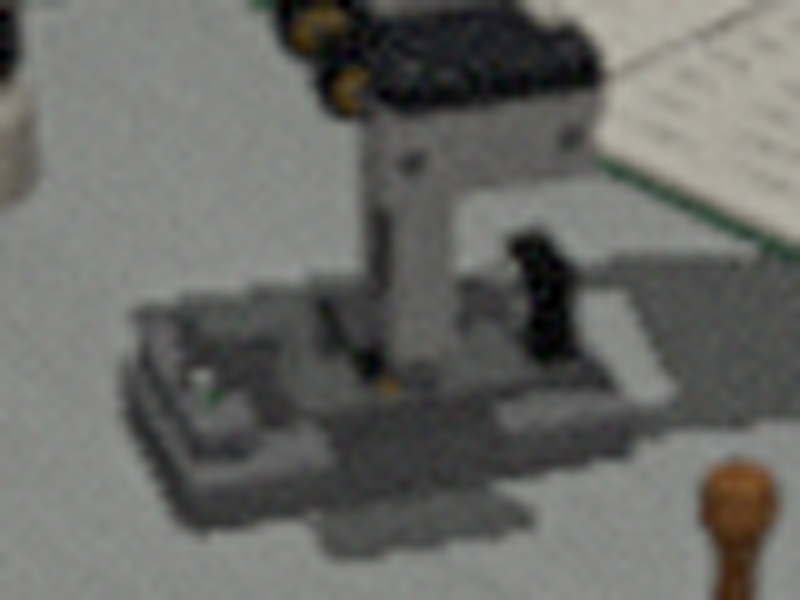

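Call:
step_arm --motion "0 0 0.1 0 0 0 0;0 0 0.1 0 0 0 0;0 0 0 0 0 0 0;0 0 0 0 0 0 0"

```text
time: 17.07
tool_pos: [0.4986, -0.1712, 0.0491]
ee_rot: [-1.14, 1.57, -3.01]
wrist_force: [8.9, -1.4, 3.8]
width: 0.018
```

```bash
python3 -c "
from h import *
stat();snapshot('scene');stat();im=snapshot('scene');stat()"
```

```text
t 17.0667 s 0.52686 z 0.04912 E local [-42.62  -0.22  53.  ] tilt -0.05 F a,b,z [8.9  1.25 3.83] T [-0.267 -1.488 -0.02 ] w 0.018
t 17.1167 s 0.52686 z 0.0491 E local [-42.63  -0.22  52.98] tilt -0.05 F a,b,z [8.33 0.65 3.05] T [-0.287 -1.444 -0.019] w 0.0177
t 17.1667 s 0.52688 z 0.0491 E local [-42.61  -0.21  52.98] tilt -0.05 F a,b,z [7.58 0.75 2.82] T [-0.287 -1.444 -0.062] w 0.0175
```

Call:
step_arm --motion "0 0 0.1 0 0 0 0;0 0 0 0 0 0 0;0 0 0 0 0 0 0"

```text
time: 17.42
tool_pos: [0.4992, -0.1714, 0.049]
ee_rot: [-1.362, 1.569, 3.051]
wrist_force: [7.9, -1.7, 2.9]
width: 0.0174
```

Call:
step_arm --motion "0 0 0.06 0 0 0 0;0 0 0 0 0 0 0;0 0 0 0 0 0 0"

```text
time: 17.67
tool_pos: [0.4996, -0.1715, 0.0489]
ee_rot: [-1.401, 1.568, 3.012]
wrist_force: [7.1, -1.7, 3.1]
width: 0.0177
```

```bash
python3 -c "
from h import *
stat();snapshot('scene');stat();im=snapshot('scene');stat()"
```

```text
t 17.6667 s 0.52787 z 0.04892 E local [-41.61  -0.19  52.85] tilt -0.13 F a,b,z [7.3  0.45 3.08] T [-0.186 -1.226 -0.027] w 0.0177
t 17.7167 s 0.52783 z 0.0489 E local [-41.65  -0.18  52.83] tilt -0.14 F a,b,z [6.27 0.13 3.43] T [-0.204 -1.219  0.019] w 0.0178
t 17.7667 s 0.52785 z 0.04891 E local [-41.63  -0.21  52.84] tilt -0.13 F a,b,z [7.27 0.69 4.15] T [-0.212 -1.201 -0.044] w 0.0176
```

Call:
step_arm --motion "0 0 0.06 0 0 0 0;0 0 0 0 0 0 0;0 0 0 0 0 0 0"

```text
time: 18.02
tool_pos: [0.4999, -0.1716, 0.0488]
ee_rot: [-1.445, 1.568, 2.968]
wrist_force: [6.6, -1.6, 3.9]
width: 0.0176
```

Call:
step_arm --motion "0 0 0.06 0 0 0 0;0 0 0 0 0 0 0;0 0 0 0 0 0 0"

```text
time: 18.27
tool_pos: [0.5003, -0.1717, 0.0488]
ee_rot: [-1.472, 1.567, 2.941]
wrist_force: [6.0, -1.7, 3.5]
width: 0.0176
```

```bash
python3 -c "
from h import *
stat();snapshot('scene');stat();im=snapshot('scene');stat()"
```

```text
t 18.2667 s 0.52868 z 0.0488 E local [-40.79  -0.2   52.76] tilt -0.19 F a,b,z [6.25 0.16 3.55] T [-0.148 -1.069  0.004] w 0.0176
t 18.3167 s 0.52869 z 0.04883 E local [-40.79  -0.2   52.79] tilt -0.19 F a,b,z [5.73 0.39 4.  ] T [-0.163 -1.143 -0.034] w 0.0179
t 18.3667 s 0.5287 z 0.04884 E local [-40.78  -0.2   52.8 ] tilt -0.19 F a,b,z [6.73 0.52 3.9 ] T [-0.166 -1.082 -0.007] w 0.0176
```

Call:
step_arm --motion "0 0 0.05 0 0 0 0;0 0 0 0 0 0 0;0 0 0 0 0 0 0"

```text
time: 18.62
tool_pos: [0.5006, -0.1718, 0.0488]
ee_rot: [-1.475, 1.567, 2.938]
wrist_force: [6.0, -0.6, 5.0]
width: 0.0177
```

Call:
step_arm --motion "0 0 0.06 0 0 0 0;0 0 0 0 0 0 0;0 0 0 0 0 0 0"

```text
time: 18.87
tool_pos: [0.5007, -0.1718, 0.0486]
ee_rot: [-1.501, 1.566, 2.912]
wrist_force: [5.0, -1.3, 4.7]
width: 0.0179
```

```bash
python3 -c "
from h import *
stat();snapshot('scene');stat();im=snapshot('scene');stat()"
```

```text
t 18.8667 s 0.52905 z 0.04864 E local [-40.42  -0.18  52.66] tilt -0.29 F a,b,z [5.13 0.18 4.74] T [-0.067 -0.867 -0.009] w 0.0179
t 18.9167 s 0.52904 z 0.04863 E local [-40.43  -0.2   52.64] tilt -0.29 F a,b,z [6.14 1.22 5.14] T [-0.131 -0.838 -0.039] w 0.0176
t 18.9667 s 0.52905 z 0.04864 E local [-40.42  -0.2   52.65] tilt -0.29 F a,b,z [5.   0.62 4.88] T [-0.087 -0.842 -0.028] w 0.018
```

Call:
step_arm --motion "0 -0.06 0.06 0 0 0 0.004;0 0 0 0 0 0 0;0 0 0 0 0 0 0"

```text
time: 19.22
tool_pos: [0.5007, -0.1718, 0.0486]
ee_rot: [-1.446, 1.568, 2.967]
wrist_force: [5.4, -0.8, 5.3]
width: 0.0177
```

Call:
step_arm --motion "0 -0.05 0.1 0 0 0 0;0 0 0 0 0 0 0;0 0 0 0 0 0 0"

```text
time: 19.47
tool_pos: [0.5007, -0.1719, 0.0486]
ee_rot: [-1.507, 1.566, 2.907]
wrist_force: [3.4, -0.7, 6.5]
width: 0.0179
```

```bash
python3 -c "
from h import *
stat();snapshot('scene');stat();im=snapshot('scene');stat()
cv2.imwrite('pics/n.png',cv2.resize(im[140:200,270:350,::-1],(800,600),interpolation=cv2.INTER_CUBIC))"
```

```text
t 19.4667 s 0.52912 z 0.04859 E local [-40.35  -0.2   52.6 ] tilt -0.28 F a,b,z [3.42 0.29 6.53] T [-0.06  -0.646  0.034] w 0.0179
t 19.5167 s 0.5291 z 0.04858 E local [-40.37  -0.19  52.6 ] tilt -0.28 F a,b,z [ 3.65 -0.04  6.35] T [-0.041 -0.606 -0.016] w 0.0176
t 19.5667 s 0.52909 z 0.04858 E local [-40.38  -0.19  52.6 ] tilt -0.28 F a,b,z [ 2.58 -0.13  6.02] T [-0.053 -0.654  0.011] w 0.018
```

View pics/n.png

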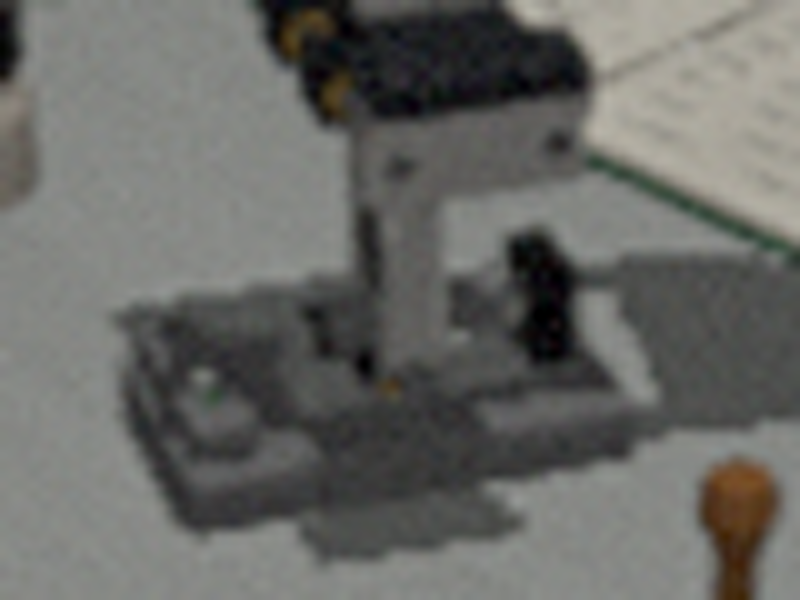

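Call:
step_arm --motion "0 -0.1 0.03 0 0 0 0;0 0 0 0 0 0 0;0 0 0 0 0 0 0"

```text
time: 19.82
tool_pos: [0.5007, -0.1718, 0.0487]
ee_rot: [-1.54, 1.565, 2.873]
wrist_force: [5.9, -0.9, 4.6]
width: 0.0178
```

```bash
python3 -c "
from h import *
stat();snapshot('scene');stat();im=snapshot('scene');stat()"
```

```text
t 19.8167 s 0.52907 z 0.04869 E local [-40.39  -0.17  52.73] tilt -0.34 F a,b,z [5.9  0.89 4.63] T [-0.147 -0.829  0.089] w 0.0178
t 19.8667 s 0.52908 z 0.0487 E local [-40.39  -0.18  52.74] tilt -0.34 F a,b,z [4.86 0.14 2.82] T [-0.142 -0.804  0.009] w 0.0178
t 19.9167 s 0.52906 z 0.04867 E local [-40.41  -0.18  52.72] tilt -0.34 F a,b,z [ 5.3  -0.73  3.28] T [-0.194 -0.815 -0.021] w 0.0177
```

Call:
step_arm --motion "0 -0.05 0.1 0 0 0 0;0 0 0 0 0 0 0;0 0 0 0 0 0 0"

```text
time: 20.17
tool_pos: [0.5008, -0.1718, 0.0487]
ee_rot: [-1.552, 1.563, 2.861]
wrist_force: [3.5, -2.2, 3.4]
width: 0.0177
```

```bash
python3 -c "
from h import *
stat();snapshot('scene');stat();im=snapshot('scene');stat()"
```

```text
t 20.1667 s 0.52915 z 0.04869 E local [-40.31  -0.17  52.81] tilt -0.47 F a,b,z [ 4.01 -1.12  3.44] T [-0.187 -0.501 -0.027] w 0.0177
t 20.2167 s 0.52918 z 0.04872 E local [-40.27  -0.15  52.84] tilt -0.46 F a,b,z [ 3.31 -0.05  2.68] T [-0.105 -0.418 -0.013] w 0.0174
t 20.2667 s 0.52915 z 0.0487 E local [-40.31  -0.15  52.82] tilt -0.47 F a,b,z [3.59 0.01 3.47] T [-0.105 -0.499  0.016] w 0.0178
```

Call:
step_arm --motion "0 -0.03 0.1 0 0 0 0.004;0 0 0 0 0 0 0;0 0 0 0 0 0 0"

```text
time: 20.52
tool_pos: [0.5009, -0.1719, 0.0487]
ee_rot: [-1.549, 1.565, 2.864]
wrist_force: [-1.4, -0.7, 3.9]
width: 0.0176
```

```bash
python3 -c "
from h import *
stat();snapshot('scene');stat();im=snapshot('scene');stat()"
```

```text
t 20.5167 s 0.52925 z 0.0487 E local [-40.21  -0.16  52.75] tilt -0.35 F a,b,z [-1.1  -1.08  3.93] T [-0.039  0.285 -0.03 ] w 0.0176
t 20.5667 s 0.52928 z 0.04869 E local [-40.19  -0.15  52.75] tilt -0.35 F a,b,z [-0.19  0.52  3.3 ] T [-0.022  0.42  -0.008] w 0.0177
t 20.6167 s 0.52926 z 0.04868 E local [-40.21  -0.16  52.74] tilt -0.36 F a,b,z [-1.79 -0.48  3.61] T [-0.055  0.472 -0.018] w 0.0175
```

Call:
step_arm --motion "0 -0.1 0 0 0 0 0;0 0 0 0 0 0 0;0 0 0 0 0 0 0"

```text
time: 20.87
tool_pos: [0.5009, -0.1718, 0.0488]
ee_rot: [-1.573, 1.564, 2.841]
wrist_force: [-1.8, -0.6, -1.7]
width: 0.0177
```

```bash
python3 -c "
from h import *
stat();snapshot('scene');stat();im=snapshot('scene');stat()"
```

```text
t 20.8667 s 0.52925 z 0.0488 E local [-40.21  -0.13  52.86] tilt -0.37 F a,b,z [-1.53 -1.11 -1.71] T [-0.162  0.351 -0.009] w 0.0177
t 20.9167 s 0.52927 z 0.04881 E local [-40.19  -0.12  52.88] tilt -0.37 F a,b,z [-1.88 -2.29 -2.92] T [-0.105  0.406 -0.002] w 0.0178
t 20.9667 s 0.52926 z 0.04882 E local [-40.2   -0.14  52.89] tilt -0.37 F a,b,z [-1.29 -1.   -3.1 ] T [-0.11   0.447 -0.024] w 0.0178
```

Call:
step_arm --motion "0 0.05 0 0 0 0 0;0 0 0 0 0 0 0;6 0 0 0 0 0 0;12 0 0 0 0 0 0;17 0 0 0 0 0 0;19 0 0 0 0 0 0;21 0 0 0 0 0 0;23 0 0 0 0 0 0;26 0 0 0 0 0 0;30 0 0 0 0 0 0;35 0 0 0 0 0 0;40 0 0 0 0 0 0;40 0 0 0 0 0 0;40 0 0 0 0 0 0"

```text
time: 22.13
tool_pos: [0.5024, -0.1722, 0.0498]
ee_rot: [-1.582, 1.568, 2.832]
wrist_force: [-1.0, -0.0, 0.4]
width: 0.0373
```

```bash
python3 -c "
from h import *
stat();im=snapshot('scene')
cv2.imwrite('pics/o.png',cv2.resize(im[140:200,270:350,::-1],(800,600),interpolation=cv2.INTER_CUBIC))"
```

```text
t 22.1333 s 0.53076 z 0.04985 E local [-38.72  -0.07  53.78] tilt -0.15 F a,b,z [-0.95 -0.34  0.4 ] T [ 0.065 -0.024 -0.018] w 0.0373
```

View pics/o.png

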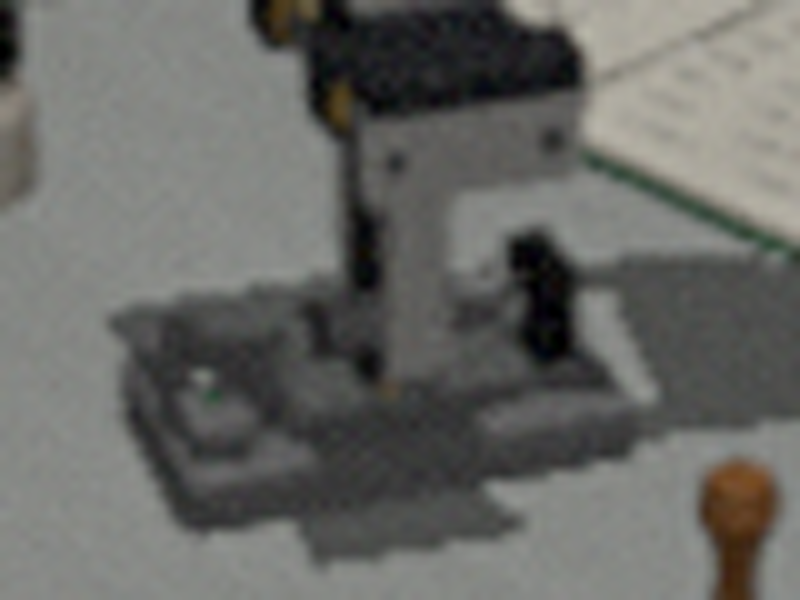

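Released cleanly. The cell stayed between the contacts and the fingers are free, with about zero force. Retracting straight up, then moving aside for a look.

Call:
step_arm --motion "40 -0.5 0 0 0 0 0;40 -1 0 0 0 0 0;40 -1.5 0 0 0 0 0;40 -2 0 0 0 0 0;40 -3 0 0 0 0 0;40 -3 0 0 0 0 0;40 -3 -1 0 0 0 0;40 0 -3 0 0 0 0;40 0 -3 0 0 0 0;40 0 -3 0 0 0 0;40 0 -3 0 0 0 0;40 0 -3 0 0 0 0;40 0 0 0 0 0 0;40 0 0 0 0 0 0"

```text
time: 23.35
tool_pos: [0.3494, -0.1251, 0.1916]
ee_rot: [0.843, 1.57, -1.028]
wrist_force: [0.5, 0.6, 0.3]
width: 0.0376
```

```bash
python3 -c "
from h import *
p,R,o=cur();print(o['time'],p,o['wrist_force'])
T=snapshot('top');im=snapshot('scene')
cv2.imwrite('pics/p_scene.png',im[:,:,::-1]);cv2.imwrite('pics/p_top.png',T[:,:,::-1])
a=cv2.resize(im[150:198,275:335,::-1],(500,400),interpolation=cv2.INTER_CUBIC);b=cv2.resize(T[180:245,337,None] if 0 else T[180:245,337:397,::-1],(300,325))
b=cv2.copyMakeBorder(b,0,75,0,0,cv2.BORDER_CONSTANT)
cv2.imwrite('pics/p.png',np.hstack([a,b]))"
```

```text
23.35 [ 0.34941833 -0.12507357  0.19157954] [0.53333437 0.5859362  0.27744065]
```

View pics/p.png

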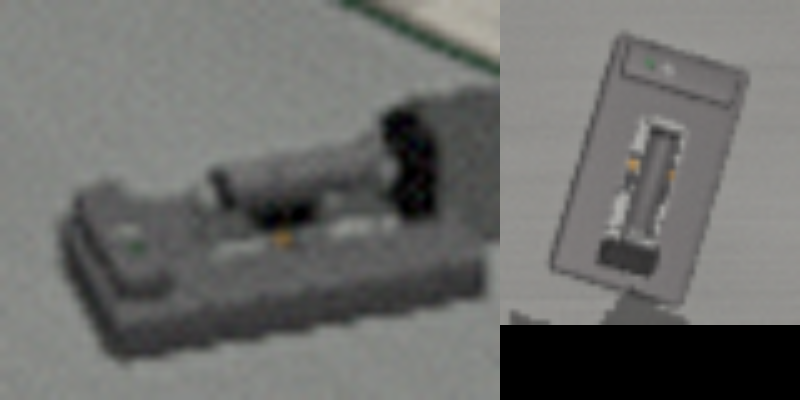

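View pics/p_scene.png

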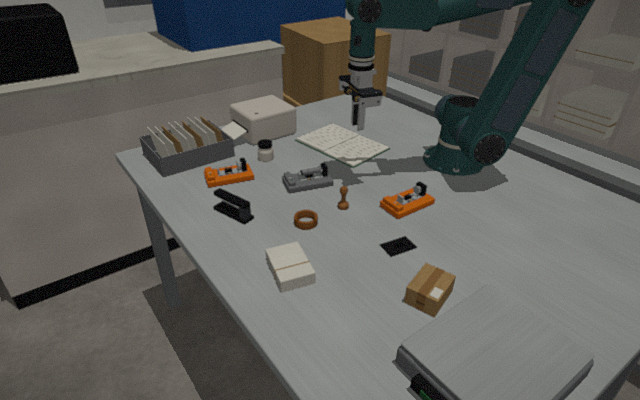

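```bash
python3 - <<'E'
from h import *
T=np.mean([snapshot('top').astype(float) for _ in range(5)],0)[:,:,::-1];S=np.mean([snapshot('scene').astype(float) for _ in range(3)],0)[:,:,::-1]
np.save("t2.npy",T);np.save("s2.npy",S)
def rect(im,n,z,x,y,ppm=6000):
    xs=np.arange(x[0],x[1],1/ppm);ys=np.arange(y[1],y[0],-1/ppm)
    X,Y=np.meshgrid(xs,ys);R=np.array([[np.cos(YC),-np.sin(YC)],[np.sin(YC),np.cos(YC)]])
    P=np.c_[X.ravel(),Y.ravel()]@R.T+np.array([.50795,-.1753])
    q=proj(n,np.c_[P,np.full(len(P),z)]).astype(np.float32).reshape(*X.shape,2)
    return cv2.remap(im.astype(np.float32),q[...,0],q[...,1],cv2.INTER_LINEAR)
A=rect(T,"top",.043,(-.065,.045),(-.028,.028))
cv2.imwrite("pics/q.png",np.clip(A*1.5,0,255).astype(np.uint8))
B=cv2.resize(S[160:190,285:330],None,fx=16,fy=16,interpolation=cv2.INTER_CUBIC)
cv2.imwrite("pics/q2.png",np.clip(B*1.4,0,255).astype(np.uint8))
E
```

```text
(no output)
```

View pics/q.png

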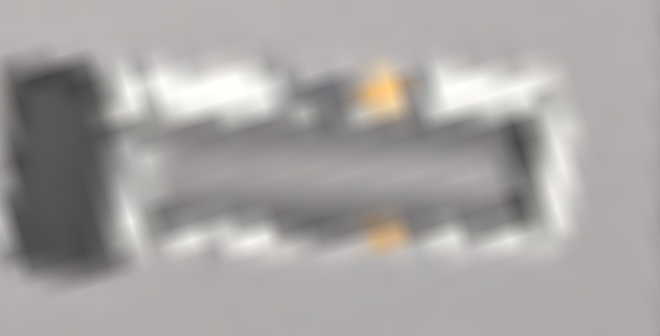

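View pics/q2.png

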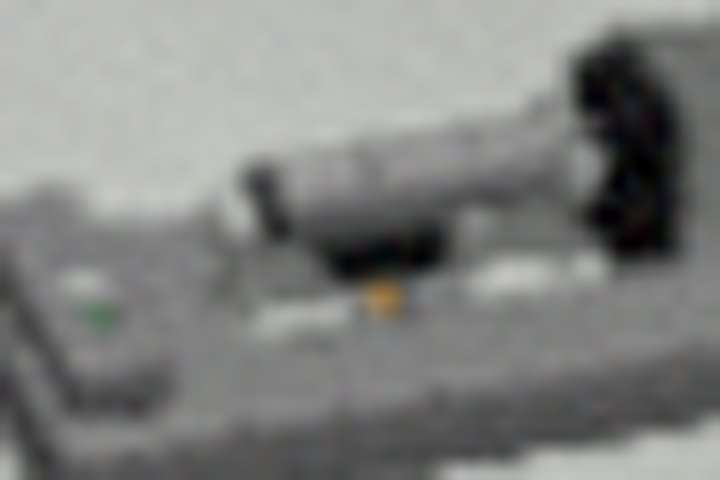

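```bash
python3 - <<'E'
from h import *
a=np.array([np.cos(YC),np.sin(YC),0])
for x in(-.0392,.0243):
  for z in(.043,.046): print(x,z,proj("scene",[np.r_[CH,z]+a*x]))
# rims of cell silhouette: rows of top/bottom edge at columns
g=np.load("s2.npy").mean(2)
for c in(303,306,309,312,315,318): print(c,g[160:182,c].astype(int).tolist())
E
```

```text
-0.0392 0.043 [[318.34822799 169.8198599 ]]
-0.0392 0.046 [[318.35277003 169.0038888 ]]
0.0243 0.043 [[299.43884844 172.97907405]]
0.0243 0.046 [[299.42052992 172.15617305]]
303 [133, 133, 132, 134, 133, 133, 134, 135, 134, 122, 111, 108, 93, 67, 50, 64, 78, 78, 81, 121, 106, 87]
306 [131, 133, 132, 131, 132, 134, 136, 135, 131, 110, 110, 103, 83, 62, 48, 25, 8, 36, 90, 112, 96, 91]
309 [131, 130, 132, 131, 131, 133, 134, 135, 116, 103, 103, 91, 71, 60, 38, 9, 15, 48, 77, 74, 85, 92]
312 [132, 131, 131, 132, 133, 133, 133, 130, 108, 107, 101, 83, 61, 55, 34, 24, 40, 84, 88, 88, 93, 91]
315 [130, 129, 131, 131, 132, 132, 133, 115, 103, 103, 92, 69, 55, 85, 84, 79, 102, 127, 111, 92, 92, 90]
318 [131, 130, 131, 132, 135, 127, 102, 95, 106, 94, 82, 61, 69, 75, 79, 78, 119, 128, 104, 89, 90, 91]
```

```bash
python3 - <<'E'
from h import *
a=np.load("s.npy").mean(2);b=np.load("s2.npy").mean(2);d=(abs(cv2.GaussianBlur(a-b,(3,3),0))>25).astype(np.uint8)
n,l,st,c=cv2.connectedComponentsWithStats(d)
for i in range(1,n):
    if st[i,4]>15: print(st[i].tolist())
print(robot.close_job())
E
```

```text
[303, 0, 120, 58, 3136]
[445, 0, 149, 192, 7627]
[317, 14, 20, 3, 40]
[316, 19, 21, 7, 102]
[464, 18, 8, 12, 70]
[415, 21, 56, 90, 3164]
[306, 41, 5, 6, 20]
[312, 48, 3, 7, 16]
[315, 55, 2, 17, 33]
[348, 64, 26, 8, 113]
[356, 64, 13, 2, 17]
[356, 72, 18, 16, 163]
[296, 75, 160, 85, 3451]
[339, 157, 48, 9, 182]
[323, 160, 67, 26, 660]
[453, 163, 26, 9, 86]
[300, 170, 6, 9, 35]
[393, 171, 51, 17, 525]
[313, 172, 4, 5, 17]
[387, 232, 24, 12, 122]
the job is handed in; nothing more can be done
None
```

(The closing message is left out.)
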